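# Hook the inner lid out of a tea canister

## Task

The inner lid of the open tea canister is pushed deep down onto the tea cakes. Take the hook from its stand, catch the lid's wire bail with it and draw the lid gently up out of the canister, using only the hook on the lid and never leaning or pulling hard on it. Set the lid down softly, flat on the wooden board, unhook it, and stand the hook back in its stand, leaving the other things on the counter alone.

Things in the scene. Friction and masses are not known exactly. Their poses are not given: they have to be found in the camera images.
- canister: The open one of the three steel tea canisters in the wooden rack (the two closed ones stand 125 mm apart in the same row, tops 8 mm higher than this rim). Fixed. Straight bore 94 mm wide, wall 2 mm, rim 140 mm above the counter; origin on the bore's axis at counter height, z up. The inner lid's top lies 60 to 82 mm below the rim.
- lid_top (a point): Centre of the flat top face of the inner lid: a black disc 89 mm across, 14 mm thick, with a rubber wiper that rubs in the bore; 0.17 to 0.25 kg; drawing it up takes about 6 to 13 N; pressed down, it gives a little. z points up out of the lid. Two lugs 9 mm high stand on it at y = +-18 to +-23 mm and carry the bail.
- bail_hinge (a point): Point of the lid 6 mm above lid_top, on the bail's swing axis (along y). Bail: a U of 4 mm steel wire, legs at y = +-16 mm, top a 14 mm straight bar 20 mm from the axis. It swings freely and lies folded to the +x or -x side (not measured which) on a stop 22 degrees above the lid: bar at x = +-18.5 mm, 11.5 mm clear under it. Pushed level, it may jam or swing over.
- hook_grip (a point): Centre of the handle of the hook: flat wooden block 26 (x) x 16 (y) x 60 mm (z, upright); hook 90 g. 35 mm below is the underside of its guard, 64 mm across, 5 mm thick. From the guard's centre a telescopic shank goes straight down: a 7 mm sleeve 36 mm long, then a 4 mm rod. Its length, guard underside to lowest side, is 102 to 127 mm: not measured, clamped, does not slip.
- guard_edge (a point): Point of the hook on the guard's underside, 32 mm from its centre towards -x, the way the hook points; same axes as hook_grip. Far below, the 4 mm rod bends at its lower end into a level toe with an upturned tip: the tip ends 17 mm from the shank's centre line and 9 mm above the toe's underside. The gap between rod and tip is 10 mm.
- stand: The hook's stand, fixed: an upright aluminium tube, open at the top, bore 50 mm, outside 54 mm, rim 146 mm above the counter, on a round foot. Origin on its axis at counter height. The hook hangs in it, guard on the rim.
- board_top (a point): Centre of the top face of the square wooden board (120 x 120 x 12 mm, fixed, lying on the counter), 12 mm above the counter. x and y along its sides.
- teacup: Bystander: white cup, 64 mm across, 45 mm high. Origin at the centre of its underside.
- calculator: Bystander: grey desk calculator 150 x 100 x 22 mm. Origin at the centre of its underside.
- tape: Bystander: roll of yellow tape, 100 mm across, 45 mm high, lying flat. Origin at the centre of its underside.
There are look-alikes about, which are no part of the job. Leave any red look-alike of the part that bears hook_grip alone.

How it is judged:
On the way, in this order (a step that is already met when the one before it is completed fails the run):
1. the lid hangs on the hook, clear above the canister (z of lid_top in the frame of canister above 0.157 m and contact force between hook and lid above 0.5 N), for 0.1 s.
2. the lid lies flat on the board, off the hook (horizontal distance between lid_top and board_top below 0.03 m and z of lid_top in the frame of board_top below 0.019 m and angle between lid_top's own z axis and vertical below 0.1 rad and contact force between hook and lid below 0.05 N), for 0.2 s.
At the end, for the whole second after the job is handed in: The lid lies flat (within 0.1 rad) and still on the board, top side up, its centre within 30 mm of the board's centre, off the hook; the hook stands upright in its stand, guard resting on the rim (within 5 mm), centred within 12 mm (all of step 2 and linear speed of each of lid, hook below 0.02 m/s and horizontal distance between hook_grip and stand below 0.012 m and z of hook_grip in the frame of stand between 0.176 and 0.186 m and angle between hook_grip's own z axis and vertical below 0.1 rad); the robot touches nothing.
It fails at once if while the lid is in the canister, the hook presses or pulls on it or its bail with more than 20 N (crushes the tea cakes, bends the wire) (contact force between hook and lid above 20 N and z of lid_top in the frame of canister below 0.14 m and horizontal distance between lid_top and canister below 0.05 m).
It fails at once if the gripper or arm touches the lid (contact force between any of the fingers, the arm and lid above 0.5 N).
It fails at once if the lid is dropped or flung (faster than 0.8 m/s) (linear speed of lid above 0.8 m/s).
It fails at once if a bystander is moved by more than 15 mm (distance of any of teacup, calculator, tape from where it was at the start of the episode above 0.015 m).
It also fails if it takes over 72 s, if anything falls off the work surface, if the arm or the gripper's body presses on something with over 40 N, if the wrist force passes 120 N, or if a joint passes its speed limit or range.

## Robot

A 7-joint arm with a two-finger parallel gripper is mounted at the origin on the work surface. World frame = base frame: x ahead of the robot, y to its left, z up, the work surface at z = 0. Lengths are in m, angles in rad, forces in N, time in s.
With the tool pointing down it reaches from about 0.4 to 0.875 m from the base axis. Payload 19.3 kg.
Tool frame: the origin (TCP) lies midway between the tips of the shut fingers; the grasp point (between the pads) lies bot.grip_point_offset behind it (bot.grip_point_offset is the distance from the TCP to the grasp point, in m); z points along the fingers, y is the direction in which the jaws open and shut (so a half turn about z gives the same grasp; the last joint's range is limited). The gripper opens to 85 mm and grips with 20 to 120 N. Pads are 22 mm wide; open, the fingers measure 114 mm over their backs; the gripper's body (76 mm by 85 mm) begins 54 mm behind the grasp point. The pads swing forward as they close: fully open they stand 13 mm farther back than shut.
Start: joints at [-0.07, 0.521, -0.036, 1.599, 0.021, 1.021, -0.113], TCP at [0.625, -0, 0.231] pointing down, gripper open.
Joint ranges: [-2.91, 2.91], [-0.3, 2.13], [-1.5, 1.42], [0.17, 2.43], [-1.26, 4.41], [0.16, 1.93], [-2.52, 2.52]. Speed limits (rad/s): [1.89, 1.89, 2.39, 2.39, 3.01, 3.01, 3.01].

## Interface

Orientations are given as [roll, pitch, yaw] about the fixed x, y, z axes, in that order (R = Rz(yaw) Ry(pitch) Rx(roll)).
In Python, from workcell import bot gives the robot as it stands.
- The arm moves only by the tool servo_tool, never from a script. Its argument "rows" is a list that holds one entry, the list of rows, each a list of 6 numbers: the shift along the tool's x, y, z in cm, then the turn, a rotation vector about the tool's x, y, z in degrees. A call has 1 to 5 rows; each row shifts and turns the commanded pose from where the row before left it, along the tool's axes as they then stand; what a row does not reach is not made up. A row lasts 1/8 s, in which the tool goes at most 62.5 mm and 10.7 degrees, less where a joint would pass 70% of its speed; a pose out of reach is approached as far as the arm can. A call is refused whole if a number of a shift passes 6.25 or a number of a turn 10.7, either way. A call with a gripper value outside its range is refused whole. "grip" is the opening, from -1 (shut) to 1 (fully open), so that 0 is half open, set as the call begins (left out, the last holds). The fingers move at their own pace and stop on an object; "squeeze" is the grip in N (left out, the last holds). Time passes only in rows, so rows that do not move let the fingers close. It gives the time, the measured TCP pose, the force and the opening at its end, in the units of the state.
- bot.observe(): the state, without advancing time (a new reading comes with each control period).
- bot.grab_frame(name): name is "scene" or "side" or "wrist"; returns a dict with "image" (480x640x3 uint8, red, green, blue), "K" (3x3 intrinsics, pixels), "dist" ([k1, k2, p1, p2, k3] as OpenCV has them; the pictures are not rectified), "R" (3x3) and "t" (3): a world point X has camera coordinates R X + t; the wrist camera has in their place "mount" (4x4, takes a point from camera to tool coordinates, whose origin is the TCP and whose axes are the flange's). Camera axes: x right, y down, z forward; pixel columns grow to the right and rows downward; lengths in m; the calibration is good to about 2 mm. A picture is of the moment at which its call begins: read the wrist's pose just before it. There is no depth.
- bot.job_done(): hands the job in, once; it reports no verdict.
The state is a dict: "clock": time; "qpos": joint angles; "qd": joint speeds; "joint_efforts": joint torques, N m; "position": TCP position; "tool_rot": TCP orientation; "force": force on the tool from outside, world axes, zero at the start; "moment": the same for the moment, N m; "grip_width": finger opening in m.
Only numpy, scipy, OpenCV 4.12 (cv2) and the standard library are available. Lean on these libraries where they do the work, as an engineer would, in place of code of your own. Each camera call takes 0.05 s, during which the arm holds its last target.

## Working session

There is one attempt and no reset: what is moved stays moved. The work goes in short steps, Python scripts to look and compute and a tool call to move; the robot and the scene stay as the last step left them, time stands still between calls to the robot, and variables do not carry over. Pictures are saved under pics/ and viewed, and the job is handed in when it is done.

Besides the shell and the picture viewer there is one more tool, called after "Call:" as name([rows], argument=value, ...), one row to a line, values as JSON. servo_tool: Moves the arm, as the interface text tells. Its arguments: {"type":"object","properties":{"rows":{"type":"array"},"grip":{"type":"number"},"squeeze":{"type":"number"}},"required":["rows"]}

```bash
ls; mkdir -p pics
python3 - <<'E'
from workcell import bot
import cv2
print(bot.observe(), bot.grip_point_offset)
for n in ["scene","side","wrist"]:
    f=bot.grab_frame(n); cv2.imwrite(f"pics/{n}0.png",f["image"][:,:,::-1])
    print(n,{k:v for k,v in f.items() if k!="image"})
E
```

```text
pics
{'clock': 0.0, 'qpos': array([-0.07018615,  0.52198659, -0.03633487,  1.60001247,  0.02117805,
        1.02112052, -0.11278032]), 'qd': array([ 2.72820964e-04, -5.89120105e-05, -1.29066494e-03, -9.96741135e-04,
       -1.26670599e-03, -4.91562219e-04, -1.19420823e-03]), 'joint_efforts': array([-4.24098413e-03, -9.27110124e+01,  1.97758444e+00, -3.69928443e+01,
        1.76317629e-02,  8.19846697e-03, -6.58496788e-05]), 'position': array([ 6.24651689e-01, -3.63623740e-05,  2.30741140e-01]), 'tool_rot': array([-3.14045138e+00,  6.05272633e-05,  1.57078729e+00]), 'force': array([ 0.61650523, -0.1871313 , -0.08489737]), 'moment': array([-0.01066339, -0.08899728, -0.04618011]), 'grip_width': 0.085145127016579} 0.0187
scene {'K': array([[457.91276344,   0.        , 321.29817369],
       [  0.        , 457.91276344, 239.12883428],
       [  0.        ,   0.        ,   1.        ]]), 'dist': array([-0.08533834,  0.        ,  0.        ,  0.        ,  0.        ]), 'R': array([[-0.62703701,  0.77893231, -0.00943626],
       [ 0.66377118,  0.52791433, -0.52982477],
       [-0.40771609, -0
[... 431 characters left out ...]
     [ 0.46235695,  0.69160521, -0.55489484]]), 't': array([-0.49848554,  0.27565699,  0.81540762])}
wrist {'K': array([[335.75573627,   0.        , 323.37043739],
       [  0.        , 335.75573627, 239.91808645],
       [  0.        ,   0.        ,   1.        ]]), 'dist': array([-0.05375455,  0.        ,  0.        ,  0.        ,  0.        ]), 'mount': array([[ 4.44232975e-04, -9.45179721e-01, -3.26550298e-01,
         8.40786428e-02],
       [ 9.99999867e-01,  3.34320542e-04,  3.92711078e-04,
         6.63046603e-04],
       [-2.62010074e-04, -3.26550429e-01,  9.45179744e-01,
        -1.42446572e-01],
       [ 0.00000000e+00,  0.00000000e+00,  0.00000000e+00,
         1.00000000e+00]])}
```

View pics/scene0.png

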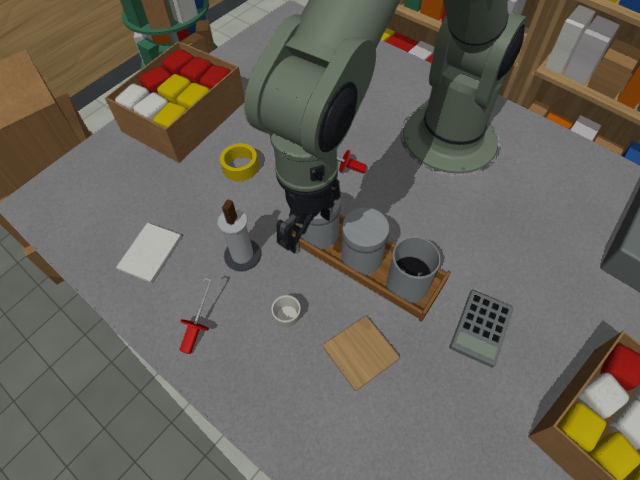

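View pics/side0.png

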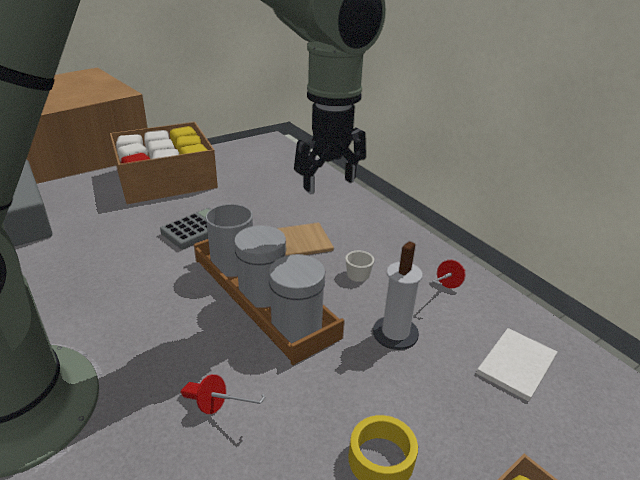

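View pics/wrist0.png

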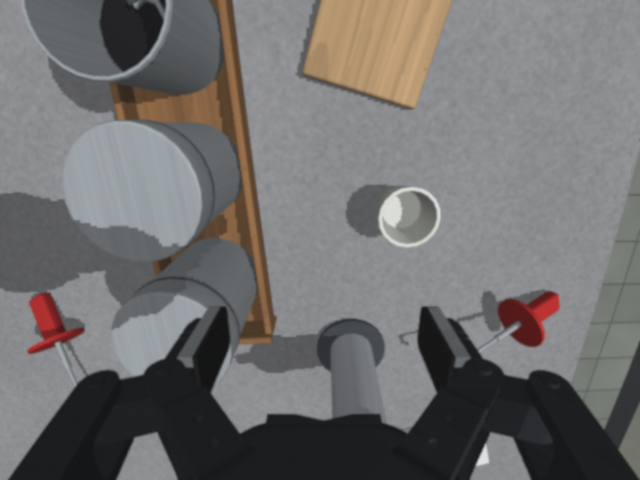

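```bash
cat > h.py <<'E'
import numpy as np, cv2
from scipy.spatial.transform import Rotation as Rn
from workcell import bot
def crop(src,x,y,w,h,out):
    im=cv2.imread(src)[y:y+h,x:x+w]; s=min(800/w,600/h)
    cv2.imwrite(out,cv2.resize(im,None,fx=s,fy=s,interpolation=cv2.INTER_CUBIC)); print(out,s)
import pickle
def snap(n,out):
    o=bot.observe(); f=bot.grab_frame(n)
    if n=="wrist":
        T=np.eye(4);T[:3,:3]=Rn.from_euler('xyz',o["tool_rot"]).as_matrix();T[:3,3]=o["position"]
        M=np.linalg.inv(T@f["mount"]); f["R"]=M[:3,:3];f["t"]=M[:3,3]
    cv2.imwrite(out,f["image"][:,:,::-1]); pickle.dump(f,open(out[:-4]+".pkl","wb")); return f
def load(p): return pickle.load(open(p[:-4]+".pkl","rb"))
def ray(f,u,v):
    p=cv2.undistortPoints(np.array([[[u,v]]],float),f["K"],f["dist"])[0,0]
    d=f["R"].T@np.array([p[0],p[1],1]); return -f["R"].T@f["t"],d/np.linalg.norm(d)
def onz(f,u,v,z):
    c,d=ray(f,u,v); return c+d*(z-c[2])/d[2]
def proj(f,X):
    return cv2.projectPoints(np.atleast_2d(np.array(X,float)),cv2.Rodrigues(f["R"])[0],f["t"],f["K"],f["dist"])[0][:,0]
def tri(*obs):
    A=np.zeros((3,3));b=np.zeros(3)
    for f,u,v in obs:
        c,d=ray(f,u,v);P=np.eye(3)-np.outer(d,d);A+=P;b+=P@c
    X=np.linalg.solve(A,b); return X,[np.linalg.norm(proj(f,X)[0]-[u,v]) for f,u,v in obs]
E
python3 - <<'E'
from h import *
for n in ["scene","side","wrist"]: snap(n,f"pics/{n}1.png")
crop("pics/scene1.png",200,190,80,90,"pics/c1.png")
crop("pics/scene1.png",310,210,160,180,"pics/c2.png")
crop("pics/side1.png",360,230,120,130,"pics/c3.png")
crop("pics/side1.png",190,190,160,120,"pics/c4.png")
E
```

```text
pics/c1.png 6.666666666666667
pics/c2.png 3.3333333333333335
pics/c3.png 4.615384615384615
pics/c4.png 5.0
```

View pics/c1.png

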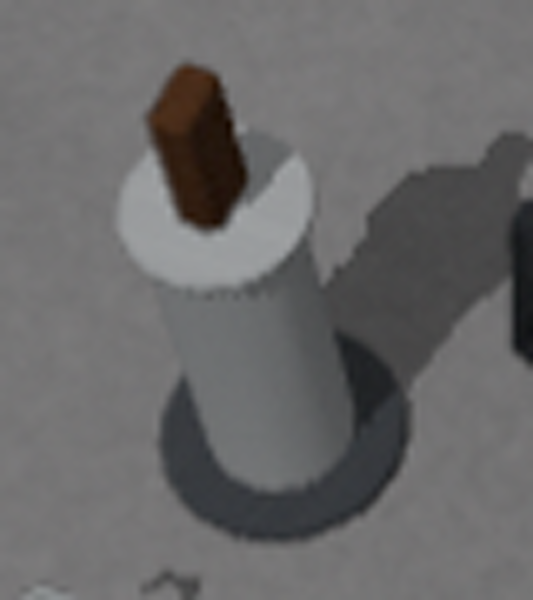

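View pics/c2.png

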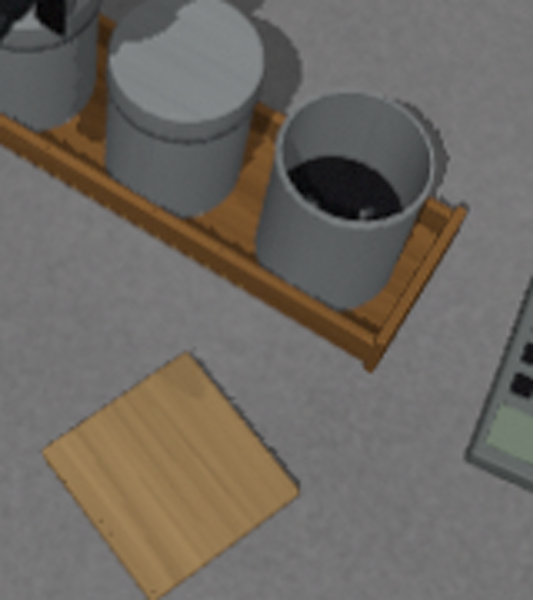

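View pics/c3.png

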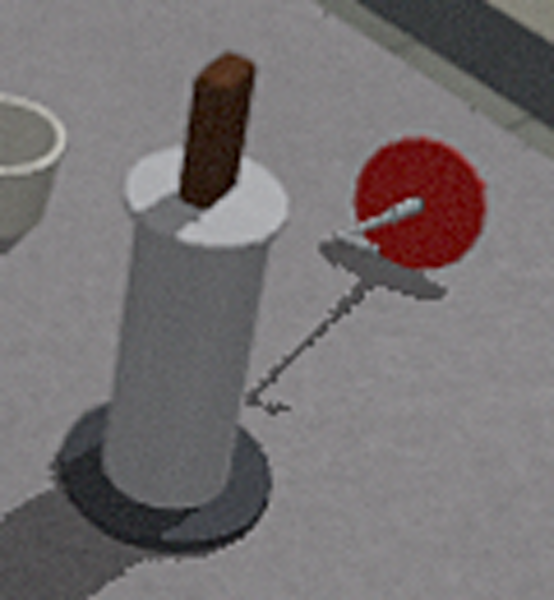

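View pics/c4.png

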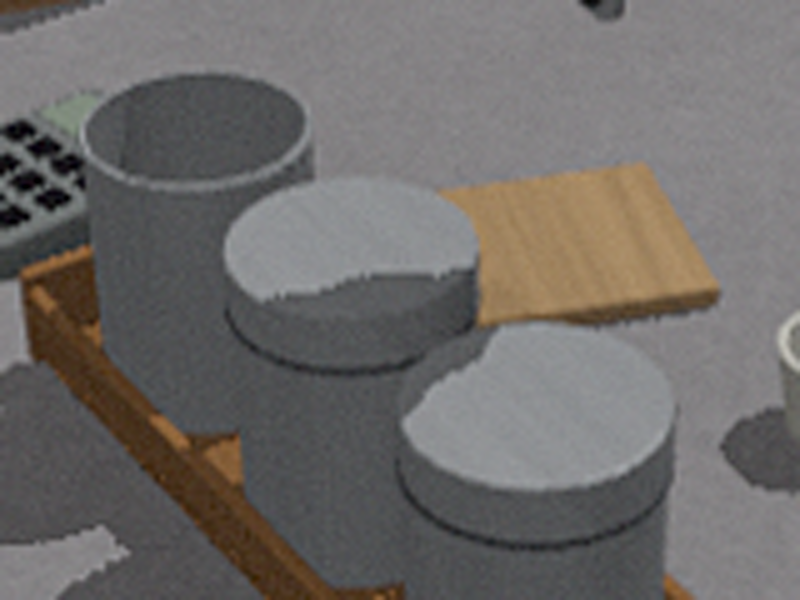

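Run:
```python
from h import *
s=load("pics/scene1.png");d=load("pics/side1.png")
def circ(f,pts,z,s,x0,y0):
    P=np.array([onz(f,x0+u/s,y0+v/s,z)[:2] for u,v in pts])
    A=np.c_[2*P,np.ones(len(P))];c=np.linalg.lstsq(A,(P**2).sum(1),rcond=None)[0]
    print(c[:2],"r",np.sqrt(c[2]+c[0]**2+c[1]**2),P.round(3).tolist())
print("guard scene");circ(s,[(117,215),(314,200),(125,245),(300,240),(150,160),(262,130)],.151,6.667,200,190)
print("foot scene z~.00");circ(s,[(160,440),(410,430),(275,543),(190,500),(370,510)],.003,6.667,200,190)
print("guard side");circ(d,[(126,190),(289,208),(160,153),(265,165),(132,205),(280,225)],.151,4.615,360,230)
print("can scene");circ(s,[(275,150),(437,165),(355,93),(310,105),(410,110),(345,226)],.140,3.333,310,210)
print("can side");circ(d,[(81,135),(313,135),(205,72),(100,165),(290,165),(200,190),(110,98)],.140,5,190,190)
B=np.array([onz(s,310+u/3.333,210+v/3.333,.012) for u,v in [(187,351),(299,490),(155,599),(42,453)]])
print("board",B.round(4),B.mean(0),[np.linalg.norm(B[i]-B[i-1]) for i in range(4)])
for a in range(4):
    e=B[a]-B[a-1];print(np.degrees(np.arctan2(e[1],e[0])))
# handle top corners z=.211
print("handle top scene",[onz(s,200+u/6.667,190+v/6.667,.211).round(4).tolist() for u,v in [(188,65),(213,73),(180,137),(150,118)]])
print("handle top side",[onz(d,360+u/4.615,230+v/4.615,.211).round(4).tolist() for u,v in [(197,82),(232,54),(255,63),(222,88)]])
```

```text
guard scene
[ 0.65939885 -0.19075254] r 0.031627544660450445 [[0.682, -0.214], [0.638, -0.168], [0.689, -0.203], [0.652, -0.16], [0.66, -0.221], [0.628, -0.2]]
foot scene z~.00
[ 0.65813842 -0.19169132] r 0.04544720504567493 [[0.69, -0.226], [0.63, -0.157], [0.694, -0.163], [0.701, -0.199], [0.663, -0.146]]
guard side
[ 0.65931599 -0.19497302] r 0.0314960625879675 [[0.633, -0.176], [0.68, -0.218], [0.661, -0.164], [0.692, -0.192], [0.629, -0.185], [0.67, -0.224]]
can scene
[0.48230801 0.16776683] r 0.049382766423989796 [[0.509, 0.124], [0.455, 0.209], [0.443, 0.14], [0.468, 0.123], [0.432, 0.175], [0.527, 0.187]]
can side
[0.4815221  0.15909564] r 0.04905833846706984 [[0.436, 0.18], [0.521, 0.13], [0.504, 0.202], [0.434, 0.154], [0.501, 0.113], [0.461, 0.115], [0.459, 0.203]]
board [[0.6029 0.1357 0.012 ]
 [0.6355 0.2477 0.012 ]
 [0.7477 0.2169 0.012 ]
 [0.7182 0.1043 0.012 ]] [0.67607157 0.17615022 0.012     ] [np.float64(0.11945785693150894), np.float64(0.11659444083872009), np.float64(0.1162552582371748), np.float64(0.11646636447545883)]
164.71259709116023
73.75427799316563
-15.345807034947404
-104.67116693813962
handle top scene [[0.65, -0.1981, 0.211], [0.6473, -0.1898, 0.211], [0.6709, -0.1805, 0.211], [0.6716, -0.1929, 0.211]]
handle top side [[0.6421, -0.1969, 0.211], [0.666, -0.1896, 0.211], [0.6694, -0.1986, 0.211], [0.6475, -0.2047, 0.211]]
```

Call:
servo_tool([
  [[3.5,-3.6,0,0,0,0],[3.5,-3.6,0,0,0,0],[3.5,-3.6,0,0,0,0],[3.5,-3.6,0,0,0,0],[0,0,0,0,0,0]],
])

```text
clock: 0.92
position: [0.479, 0.1425, 0.2317]
tool_rot: [-3.141, -0.001, 1.575]
force: [0.4, -1.3, 0.4]
grip_width: 0.0856
```

Run:
```python
from h import *
print(bot.observe()["position"],bot.observe()["clock"])
snap("wrist","pics/w2.png")
```

```text
[0.47901658 0.14253948 0.2316784 ] 0.925
```

View pics/w2.png

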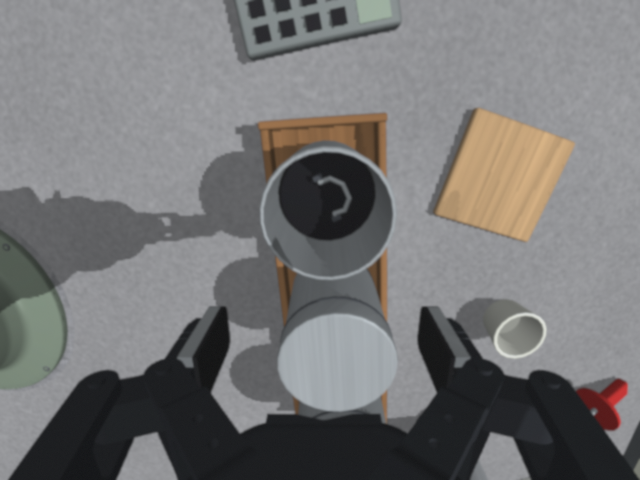

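Run:
```python
from h import *
crop("pics/w2.png",255,135,145,150,"pics/c5.png")
crop("pics/w2.png",425,95,160,150,"pics/c6.png")
```

```text
pics/c5.png 4.0
pics/c6.png 4.0
```

View pics/c5.png

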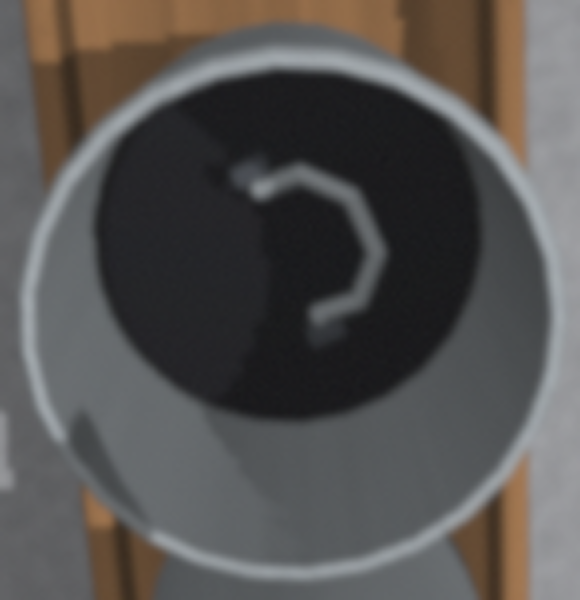

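View pics/c6.png

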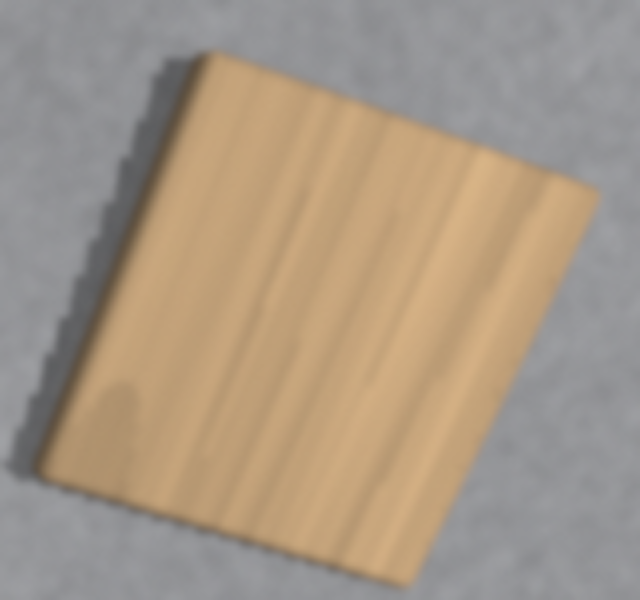

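```bash
cat >> h.py <<'E'
def circ(f,pts,z,s=1,x0=0,y0=0):
    P=np.array([onz(f,x0+u/s,y0+v/s,z)[:2] for u,v in pts])
    A=np.c_[2*P,np.ones(len(P))];c=np.linalg.lstsq(A,(P**2).sum(1),rcond=None)[0]
    r=np.sqrt(c[2]+c[0]**2+c[1]**2); return c[:2],r,(np.linalg.norm(P-c[:2],axis=1)-r).round(4)
E
python3 - <<'E'
from h import *
f=load("pics/w2.png")
g=lambda u,v:(255+u/4,135+v/4)
print("rim",circ(f,[(22,310),(558,320),(290,48),(295,580),(100,500),(480,500),(110,130),(480,120)],.14,4,255,135))
for z in (.050,.058,.066,.074,.082):
    print(z,circ(f,[(95,225),(482,230),(130,330),(440,340),(290,420),(210,395),(370,398)],z,4,255,135))
for z in (.058,.066,.074):
    L=[onz(f,*g(*p),z+h) for p,h in [((250,172),.009),((325,330),.009),((353,188),.0155),((382,250),.0155)]]
    c=(L[0]+L[1])/2; b=(L[2]+L[3])/2
    e=L[0]-L[1]; print(z,"lugs",L[0][:2],L[1][:2],np.linalg.norm(e),"mid",c[:2],"ydir",np.degrees(np.arctan2(e[1],e[0])),"bar",b[:2],"perp",np.degrees(np.arctan2(*(b-c)[1::-1])),np.linalg.norm((b-c)[:2]))
h=lambda u,v:(425+u/4,95+v/4)
B=np.array([onz(f,*h(*p),.012) for p in [(212,52),(600,188),(410,587),(42,473)]])
print(B.round(4),B.mean(0),[np.linalg.norm(B[i]-B[i-1]).round(4) for i in range(4)])
E
```

```text
rim (array([0.48305806, 0.16269239]), np.float64(0.048797860165438176), array([-0.    , -0.0008,  0.0008,  0.0007,  0.    , -0.0004, -0.001 ,
        0.0007]))
0.05 (array([0.48352708, 0.16288896]), np.float64(0.046964920809518126), array([ 0.0004,  0.0001, -0.0004, -0.0005,  0.0012, -0.0009,  0.0001]))
0.058 (array([0.4834234 , 0.16445877]), np.float64(0.04580597834474251), array([ 0.0004,  0.0001, -0.0004, -0.0005,  0.0012, -0.0009,  0.0001]))
0.066 (array([0.48331972, 0.16602858]), np.float64(0.044647035879960696), array([ 0.0004,  0.0001, -0.0004, -0.0005,  0.0011, -0.0009,  0.0001]))
0.074 (array([0.48321604, 0.16759839]), np.float64(0.04348809341518239), array([ 0.0004,  0.0001, -0.0003, -0.0005,  0.0011, -0.0009,  0.0001]))
0.082 (array([0.48311236, 0.1691682 ]), np.float64(0.04232915095040616), array([ 0.0004,  0.0001, -0.0003, -0.0004,  0.0011, -0.0009,  0.0001]))
0.058 lugs [0.47422997 0.18031422] [0.49195199 0.14314372] 0.0411790725779709 mid [0.48309098 0.16172897] ydir 115.4907102818427 bar [0.50085735 0.17081024] perp 27.073830182836762 0.01995277995497948
0.066 lugs [0.47436267 0.18151711] [0.49162317 0.14531462] 0.04010667143576818 mid [0.48299292 0.16341586] ydir 115.49071028184267 bar [0.50028449 0.17229199] perp 27.17238822921288 0.019436667554424553
0.074 lugs [0.47449537 0.18271999] [0.49129434 0.14748551] 0.039034270293565515 mid [0.48289486 0.16510275] ydir 115.4907102818427 bar [0.49971163 0.17377374] perp 27.27632285487414 0.018920615803680162
[[0.6375 0.2453 0.012 ]
 [0.7495 0.2142 0.012 ]
 [0.7183 0.1006 0.012 ]
 [0.6051 0.1338 0.012 ]] [0.67762234 0.17347655 0.012     ] [np.float64(0.1161), np.float64(0.1162), np.float64(0.1178), np.float64(0.1179)]
```

Call:
servo_tool([
  [[-5,2.6,-1.4,0,0,0],[-5,2.6,-1.4,0,0,0],[-5,2.6,-1.4,0,0,0],[-5,2.6,-1.4,0,0,0],[-5,2.6,-1.4,0,0,0]],
])

```text
clock: 1.6
position: [0.6118, -0.1132, 0.3017]
tool_rot: [3.141, 0.0, 1.569]
force: [0.6, 1.4, 0.0]
grip_width: 0.0857
```

Call:
servo_tool([
  [[-4.2,2.5,0,0,0,0],[-4.2,2.5,0,0,0,0],[0,0,0,0,0,0]],
])

```text
clock: 1.98
position: [0.6611, -0.1993, 0.2999]
tool_rot: [-3.14, 0.002, 1.565]
force: [-1.1, 0.2, 0.7]
grip_width: 0.0857
```

Run:
```python
from h import *
print(bot.observe()["position"],bot.observe()["qpos"])
snap("wrist","pics/w3.png")
crop("pics/w3.png",200,120,240,180,"pics/c7.png")
```

```text
[ 0.66113275 -0.19927058  0.29988878] [ 0.1818323   0.57999265  0.04083072  1.32164945 -0.02144488  1.2414123
  0.21744374]
pics/c7.png 3.3333333333333335
```

View pics/w3.png

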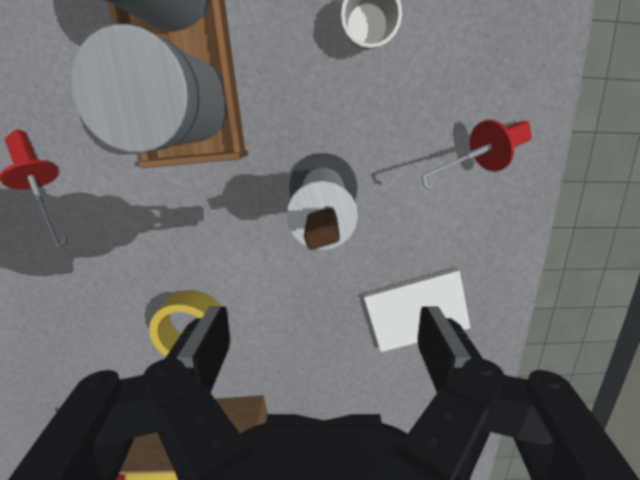

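View pics/c7.png

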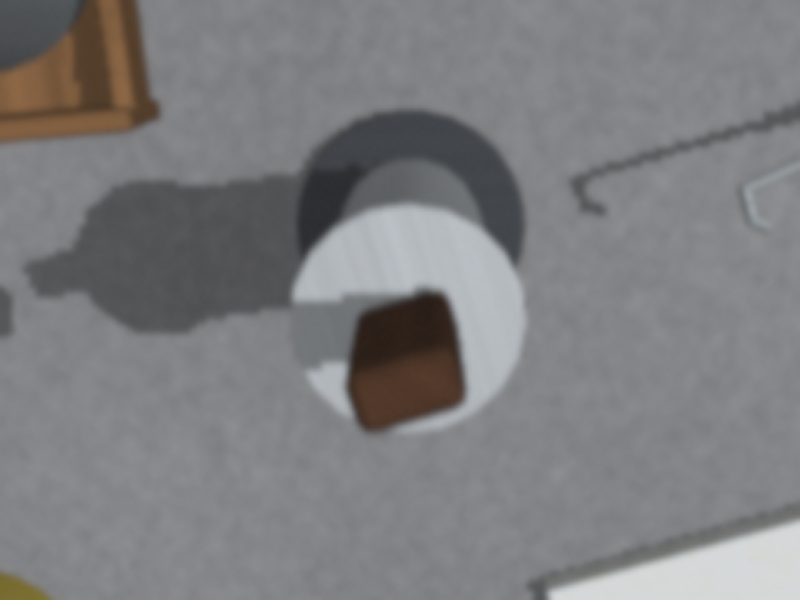

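Run:
```python
from h import *
f=load("pics/w3.png")
s=3.3333
P=np.array([onz(f,200+u/s,120+v/s,.211) for u,v in [(350,380),(458,346),(466,397),(370,431)]])
print(P.round(4),P.mean(0),[np.linalg.norm(P[i]-P[i-1]).round(4) for i in range(4)])
for a,b in [(0,1),(3,2)]:
    e=P[b]-P[a];print(np.degrees(np.arctan2(e[1],e[0])))
print(circ(f,[(291,315),(526,315),(405,204),(325,245),(490,243),(500,390),(320,385)],.151,s,200,120))
print(circ(f,[(297,215),(524,215),(410,110),(330,145),(490,145)],.004,s,200,120))
print(bot.observe()["tool_rot"])
```

```text
[[ 0.6485 -0.1907  0.211 ]
 [ 0.6719 -0.1831  0.211 ]
 [ 0.6738 -0.1947  0.211 ]
 [ 0.6526 -0.2025  0.211 ]] [ 0.66170451 -0.19275089  0.211     ] [np.float64(0.0126), np.float64(0.0246), np.float64(0.0118), np.float64(0.0225)]
17.955692209795938
20.38222213865164
(array([ 0.6612676 , -0.19400074]), np.float64(0.03109342209399255), array([ 0.0008,  0.0003,  0.0007, -0.0005, -0.0009,  0.0004, -0.0007]))
(array([ 0.66119782, -0.19534806]), np.float64(0.044749946918135275), array([ 0.    ,  0.0002,  0.0004, -0.0002, -0.0004]))
[-3.14022877e+00  6.02906107e-04  1.56734770e+00]
```

Call:
servo_tool([
  [[0.5,0,0,0,0,10.3],[0,0,0,0,0,10.3],[0,0,0,0,0,10.3],[0,0,0,0,0,10.3],[0,0,0,0,0,10.3]],
])

```text
clock: 2.65
position: [0.6608, -0.1886, 0.3015]
tool_rot: [-3.141, -0.0, 0.666]
force: [-0.2, -0.5, 0.9]
grip_width: 0.0853
```

Call:
servo_tool([
  [[0,0,0,0,0,10.3],[0,0,0,0,0,10.2],[0,0,0,0,0,0]],
])

```text
clock: 3.02
position: [0.6609, -0.1885, 0.3013]
tool_rot: [-3.142, 0.0, 0.316]
force: [-0.4, 1.6, 0.6]
grip_width: 0.0853
```

Run:
```python
from h import *
o=bot.observe();print(o["position"],o["qpos"],np.degrees(o["tool_rot"]))
snap("wrist","pics/w4.png")
crop("pics/w4.png",240,140,200,150,"pics/c8.png")
```

```text
[ 0.66085622 -0.18846188  0.30131351] [-0.00363379  0.5928988   0.33261513  1.34200167 -0.19415472  1.23861811
 -0.91575615] [-1.79996437e+02  1.12000222e-02  1.80817779e+01]
pics/c8.png 4.0
```

View pics/c8.png

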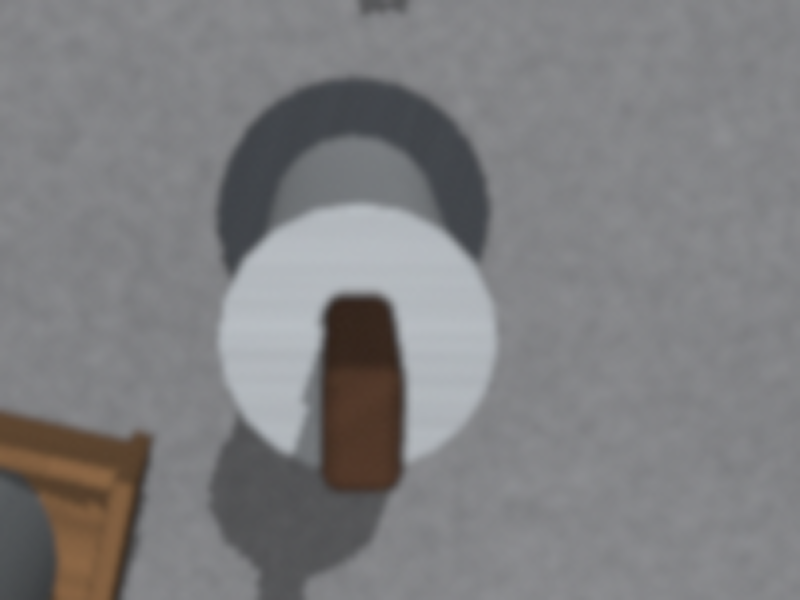

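Run:
```python
from h import *
f=load("pics/w4.png");s=4
P=np.array([onz(f,240+u/s,140+v/s,.211) for u,v in [(323,370),(402,368),(402,490),(325,490)]])
c1=P.mean(0);c2=circ(f,[(218,338),(497,338),(358,203),(260,243),(460,245),(475,410),(240,412)],.151,s,240,140)
c3=circ(f,[(218,212),(490,212),(355,77),(260,110),(450,110)],.004,s,240,140)
print(c1,c2,c3)
o=bot.observe();R=Rn.from_euler('xyz',o["tool_rot"]).as_matrix()
for c in [c1[:2],c2[0]]: print((R.T@(np.r_[c,.211]-o["position"]))*100)
```

```text
[ 0.66122302 -0.19456277  0.211     ] (array([ 0.66036862, -0.1948417 ]), np.float64(0.031799876077747424), array([-0.0001, -0.0001,  0.0001, -0.0002,  0.0001, -0.    ,  0.0001])) (array([ 0.66130243, -0.195895  ]), np.float64(0.045151038285265156), array([-0.0001, -0.0002, -0.0009,  0.0005,  0.0006]))
[-0.1587661   0.58400254  9.03261743]
[-0.24864347  0.5837237   9.03262366]
```

Call:
servo_tool([
  [[-0.2,0.6,3,0,0,0],[0,0,4,0,0,0],[0,0,4,0,0,0],[0,0,2.3,0,0,0],[0,0,0,0,0,0]],
])

```text
clock: 3.7
position: [0.6601, -0.195, 0.1669]
tool_rot: [-3.14, 0.002, 0.318]
force: [-0.6, -0.6, 0.5]
grip_width: 0.085
```

Call:
servo_tool([
  [[0,0,0,0,0,0],[0,0,0,0,0,0],[0,0,0,0,0,0],[0,0,0,0,0,0],[0,0,0,0,0,0]],
], grip=-1, squeeze=60)

```text
clock: 4.32
position: [0.6611, -0.1953, 0.1688]
tool_rot: [3.141, -0.0, 0.314]
force: [-0.7, 0.6, 6.4]
grip_width: 0.0154
```

Run:
```python
from h import *
o=bot.observe();print(o)
snap("side","pics/s5.png")
crop("pics/s5.png",320,160,160,200,"pics/c9.png")
```

```text
{'clock': 4.325, 'qpos': array([ 0.02382024,  0.70969361,  0.29549371,  1.48111528, -0.22991235,
        0.98440536, -0.87706275]), 'qd': array([-8.04332309e-04, -3.02603345e-04,  1.10622453e-03, -3.71327428e-04,
       -1.74715472e-03, -3.20179005e-05,  4.84235516e-04]), 'joint_efforts': array([ 2.29235245e-01, -1.01620703e+02,  1.12884468e+01, -3.40158319e+01,
        2.11571530e-02, -4.62438064e-01, -2.73102312e-03]), 'position': array([ 0.6611156 , -0.19534526,  0.16875565]), 'tool_rot': array([ 3.14135974e+00, -4.94820951e-04,  3.14288309e-01]), 'force': array([-0.72710179,  0.60229527,  6.36640085]), 'moment': array([0.034595  , 0.29007141, 0.02444487]), 'grip_width': 0.015447062067094668}
pics/c9.png 3.0
```

View pics/c9.png

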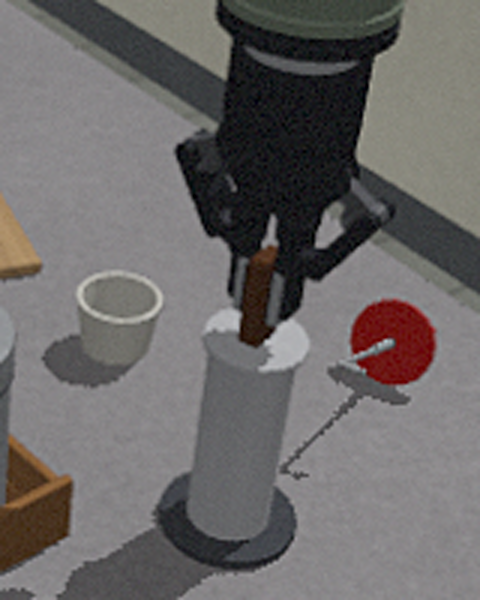

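Call:
servo_tool([
  [[0,0,-1,0,0,0],[0,0,-3,0,0,0],[0,0,-4,0,0,0],[0,0,-4,0,0,0],[0,0,-4,0,0,0]],
], squeeze=90)

```text
clock: 5.0
position: [0.6607, -0.1954, 0.3302]
tool_rot: [3.141, -0.0, 0.314]
force: [0.5, 0.9, -1.0]
grip_width: 0.0151
```

Call:
servo_tool([
  [[0,0,0,0,0,0],[0,0,0,0,0,0]],
])

```text
clock: 5.25
position: [0.6607, -0.1952, 0.328]
tool_rot: [-3.141, 0.0, 0.314]
force: [0.1, -0.0, -0.7]
grip_width: 0.0149
```

Run:
```python
from h import *
o=bot.observe();print(o["position"],np.degrees(o["tool_rot"]),o["force"],o["grip_width"],o["qpos"])
snap("side","pics/s6.png");snap("scene","pics/sc6.png");snap("wrist","pics/w6.png")
crop("pics/s6.png",320,130,160,200,"pics/c10.png")
crop("pics/sc6.png",160,140,160,140,"pics/c11.png")
```

```text
[ 0.66067357 -0.19522644  0.32797459] [-1.79978700e+02  2.73941266e-02  1.79996407e+01] [ 0.05971883 -0.03251462 -0.66776055] 0.014857217852148422 [ 0.00533797  0.58069035  0.33926503  1.29640995 -0.19085077  1.29651728
 -0.91199052]
pics/c10.png 3.0
pics/c11.png 4.285714285714286
```

View pics/c10.png

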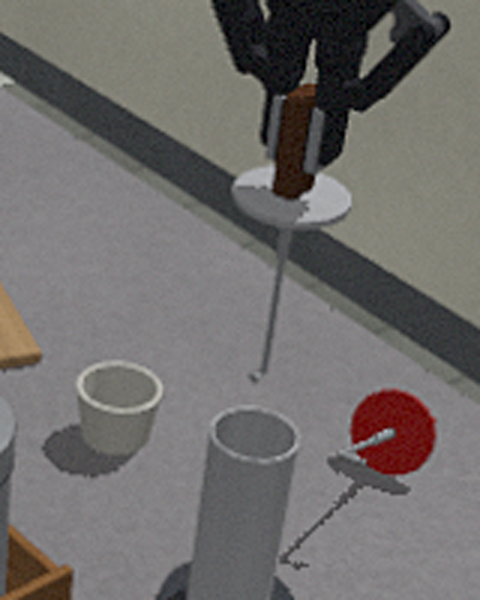

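View pics/c11.png

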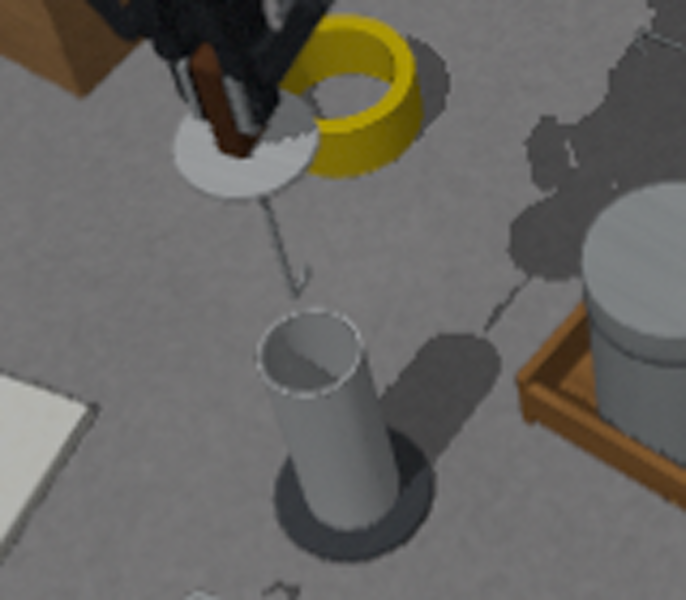

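View pics/w6.png

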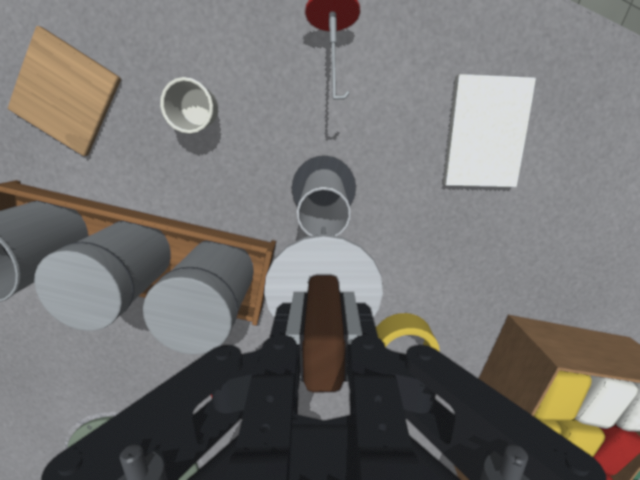

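Run:
```python
from h import *
crop("pics/s6.png",380,190,60,75,"pics/c12.png")
crop("pics/sc6.png",205,165,40,50,"pics/c13.png")
crop("pics/w6.png",290,180,80,60,"pics/c14.png")
f=load("pics/s6.png");g=load("pics/sc6.png")
for L in (.102,.115,.127): print(L,proj(f,[.661,-.195,.305-L]),proj(g,[.661,-.195,.305-L]),proj(f,[.661,-.195,.305]),proj(g,[.661,-.195,.305]))
```

```text
pics/c12.png 8.0
pics/c13.png 12.0
pics/c14.png 10.0
0.102 [[409.6065596  247.86092363]] [[226.16464278 206.19530737]] [[417.67643352 196.1222235 ]] [[216.2426998  174.15126318]]
0.115 [[408.64129718 253.98314732]] [[227.30801477 209.87139133]] [[417.67643352 196.1222235 ]] [[216.2426998  174.15126318]]
0.127 [[407.7623436 259.545923 ]] [[228.34152218 213.19135315]] [[417.67643352 196.1222235 ]] [[216.2426998  174.15126318]]
```

View pics/c12.png

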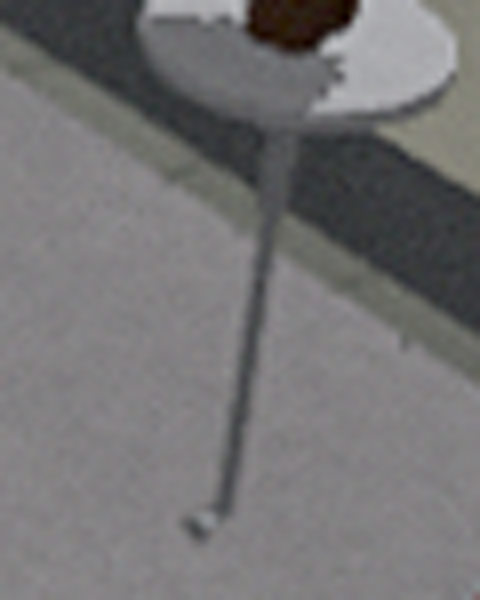

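View pics/c13.png

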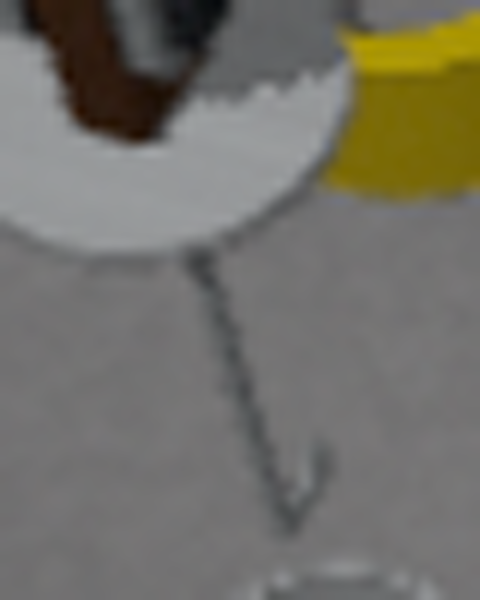

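View pics/c14.png

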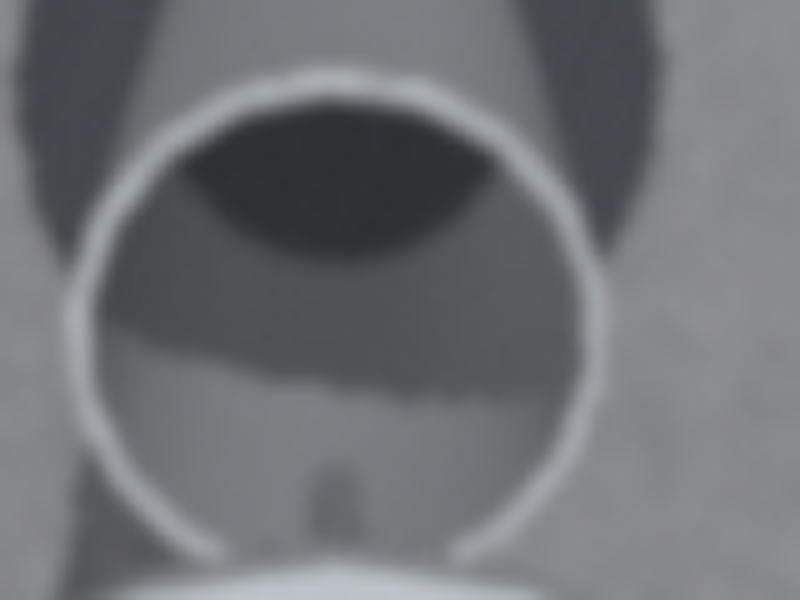

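Call:
servo_tool([
  [[-0.4,-2.5,0,0,0,0],[-0.8,-5,0,0,0,0],[-0.8,-5,0,0,0,0],[-0.8,-5,0,0,0,0],[-0.8,-5,0,0,0,0]],
])

```text
clock: 6.02
position: [0.5561, 0.0089, 0.3278]
tool_rot: [-3.141, 0.001, 0.314]
force: [0.8, 1.4, -0.3]
grip_width: 0.0151
```

Call:
servo_tool([
  [[-0.8,-5,0,0,0,0],[-0.8,-5,0,0,0,0],[-0.8,-5,0,0,0,0],[-0.4,-2,0,0,0,0],[0,0,0,0,0,-10.5]],
])

```text
clock: 6.65
position: [0.477, 0.1623, 0.3279]
tool_rot: [-3.141, 0.001, 0.503]
force: [1.1, -1.0, -1.2]
grip_width: 0.0151
```

Call:
servo_tool([
  [[0,0,0,0,0,-10.5],[0,0,0,0,0,-10.5],[0,0,0,0,0,-10.5],[0,0,0,0,0,-10.5],[0,0,0,0,0,-10.5]],
])

```text
clock: 7.28
position: [0.4778, 0.1604, 0.3278]
tool_rot: [-3.141, 0.001, 1.42]
force: [-0.4, -0.7, 0.1]
grip_width: 0.0154
```

Call:
servo_tool([
  [[0,0,0,0,0,-10.5],[0,0,0,0,0,-10.5],[0,0,0,0,0,-10.5],[0,0,0,0,0,-10.5],[0,0,0,0,0,-10.5]],
])

```text
clock: 7.9
position: [0.4778, 0.1604, 0.3278]
tool_rot: [-3.141, -0.0, 2.336]
force: [0.8, 1.0, -1.2]
grip_width: 0.015
```

Call:
servo_tool([
  [[0,0,0,0,0,-10.5],[0,0,0,0,0,-10.5],[0,0,0,0,0,-10.5],[0,0,0,0,0,-10.5],[0,0,0,0,0,-10.5]],
])

```text
clock: 8.52
position: [0.4778, 0.1604, 0.3278]
tool_rot: [-3.141, -0.001, -3.031]
force: [-0.4, -0.3, -1.1]
grip_width: 0.0154
```

Run:
```python
from h import *
o=bot.observe();print(o["position"],np.degrees(o["tool_rot"]),o["qpos"])
```

```text
[0.47781342 0.16039905 0.32779675] [-1.79984330e+02 -5.38920080e-02 -1.73657585e+02] [-0.28368974  0.23608598 -0.19235054  1.77620862  0.04926184  1.13493861
  1.18980716]
```

Call:
servo_tool([
  [[0,0,0,0,0,-10.1],[0,0,0,0,0,-10.1],[0,0,2,0,0,0],[0,0,0,0,0,0]],
])

```text
clock: 9.02
position: [0.4773, 0.1601, 0.3071]
tool_rot: [3.141, -0.003, -2.685]
force: [0.3, -0.4, -0.6]
grip_width: 0.0146
```

Run:
```python
from h import *
o=bot.observe();print(o["position"],np.degrees(o["tool_rot"]),o["qpos"][6])
snap("wrist","pics/w7.png");snap("scene","pics/sc7.png");
crop("pics/sc7.png",340,150,140,160,"pics/c15.png")
```

```text
[0.47732564 0.16011208 0.3070612 ] [ 1.79984438e+02 -1.64250570e-01 -1.53821335e+02] 1.5170553587348372
pics/c15.png 3.75
```

View pics/w7.png

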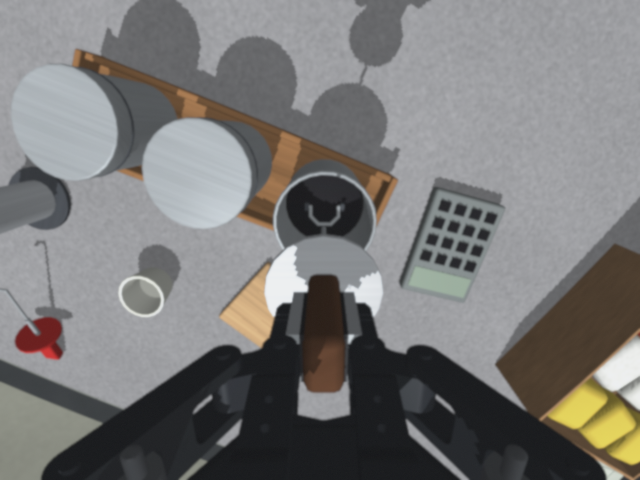

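View pics/c15.png

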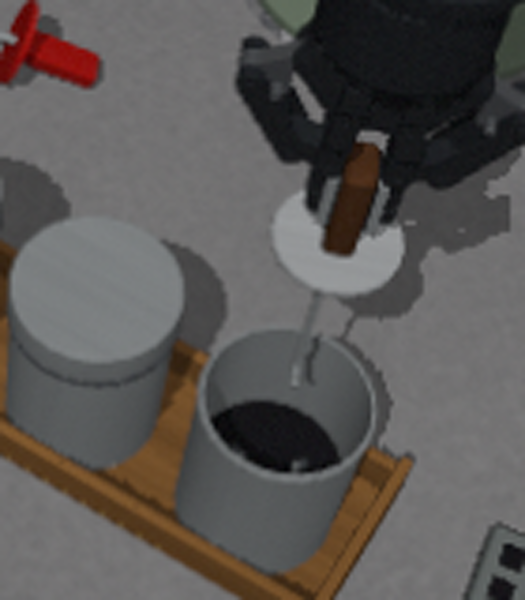

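Run:
```python
from h import *
crop("pics/w7.png",270,165,110,85,"pics/c16.png")
```

```text
pics/c16.png 7.0588235294117645
```

View pics/c16.png

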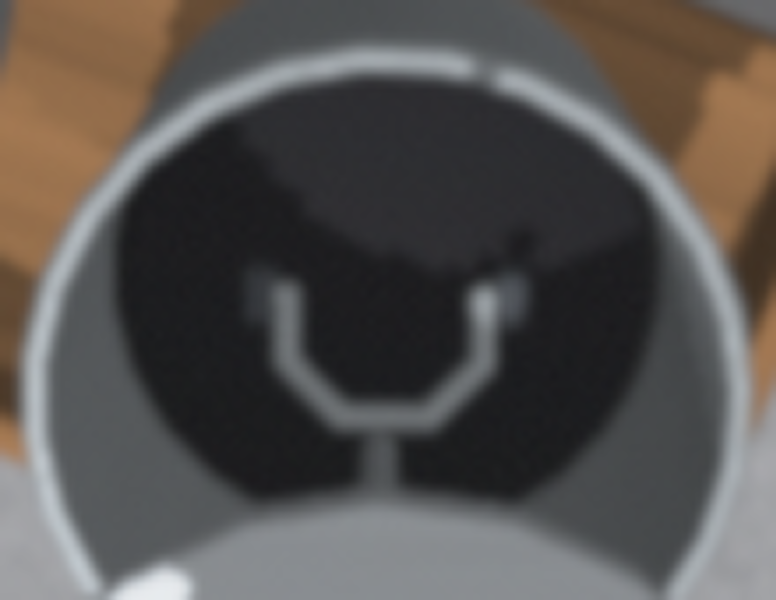

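Call:
servo_tool([
  [[-0.1,0,3,0,0,0],[0,0,3,0,0,0],[0,0,2,0,0,0],[0,0,1,0,0,0],[0,0,0,0,0,0]],
])

```text
clock: 9.75
position: [0.479, 0.1611, 0.2185]
tool_rot: [3.142, -0.0, -2.684]
force: [-0.6, -0.2, 0.8]
grip_width: 0.0149
```

Run:
```python
from h import *
f=load("pics/w7.png");s=7.0588
o=bot.observe();R=Rn.from_euler('xyz',o["tool_rot"]).as_matrix()
for z in (.060,.066,.072):
  A=[onz(f,270+u/s,165+v/s,z+h) for u,v,h in [(255,297,.009),(515,297,.009),(382,415,.0135)]]
  m=(A[0]+A[1])/2
  print(z,m[:2],np.linalg.norm(A[0]-A[1]),A[2][:2],np.linalg.norm((A[2]-m)[:2]), "lid in tool (mm)",(R.T@(m-o["position"]))[:2]*1000,(R.T@(A[2]-o["position"]))[:2]*1000)
snap("scene","pics/sc8.png"); snap("wrist","pics/w8.png")
crop("pics/sc8.png",370,220,80,80,"pics/c17.png")
```

```text
0.06 [0.48306201 0.16406321] 0.04275680775765026 [0.50022634 0.17196028] 0.018893856844803287 lid in tool (mm) [-5.02418793  0.88543013] [-23.91045301   0.39568802]
0.066 [0.48179432 0.16341107] 0.042083027538633806 [0.49866977 0.1711744 ] 0.018575524355544135 lid in tool (mm) [-3.59717009  0.8600396 ] [-22.16519031   0.3778037 ]
0.072 [0.48052663 0.16275893] 0.04140924731961737 [0.4971132  0.17038853] 0.018257191897499192 lid in tool (mm) [-2.17015226  0.83464908] [-20.41992761   0.35991937]
pics/c17.png 7.5
```

View pics/c17.png

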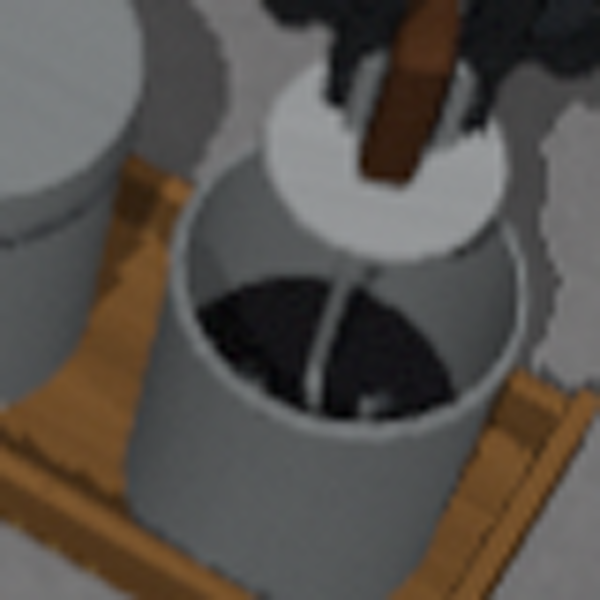

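View pics/w8.png

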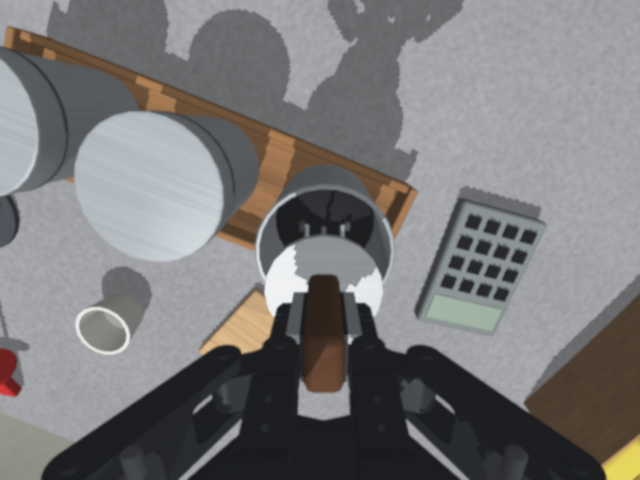

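Call:
servo_tool([
  [[0,0,0.3,0,0,0],[0,0,0.3,0,0,0],[0,0,0.2,0,0,0],[0,0,0.1,0,0,0],[0,0,0,0,0,0]],
])

```text
clock: 10.48
position: [0.4789, 0.161, 0.2092]
tool_rot: [3.142, -0.0, -2.684]
force: [-0.3, -0.1, -0.8]
grip_width: 0.0151
```

Call:
servo_tool([
  [[0,0,0.1,0,0,0],[0,0,0.1,0,0,0],[0,0,0,0,0,0]],
])

```text
clock: 10.85
position: [0.4789, 0.161, 0.2072]
tool_rot: [3.142, -0.0, -2.684]
force: [0.4, -0.2, -0.8]
grip_width: 0.015
```

Call:
servo_tool([
  [[0,0,0.1,0,0,0],[0,0,0,0,0,0]],
])

```text
clock: 11.1
position: [0.4789, 0.161, 0.2062]
tool_rot: [3.142, -0.0, -2.684]
force: [0.2, -0.1, -0.7]
grip_width: 0.0149
```

Call:
servo_tool([
  [[0,0,0.1,0,0,0],[0,0,0,0,0,0]],
])

```text
clock: 11.35
position: [0.4789, 0.161, 0.2052]
tool_rot: [3.142, -0.0, -2.684]
force: [0.4, 0.8, 1.1]
grip_width: 0.0151
```

Call:
servo_tool([
  [[0,0,0.1,0,0,0],[0,0,0,0,0,0]],
])

```text
clock: 11.6
position: [0.4789, 0.1609, 0.2042]
tool_rot: [-3.142, -0.0, -2.684]
force: [0.5, 0.5, -0.6]
grip_width: 0.0152
```

Call:
servo_tool([
  [[0,0,0.1,0,0,0],[0,0,0,0,0,0]],
])

```text
clock: 11.85
position: [0.4789, 0.161, 0.2032]
tool_rot: [-3.142, -0.0, -2.684]
force: [0.3, -1.0, -1.1]
grip_width: 0.0152
```

Call:
servo_tool([
  [[0,0,0.1,0,0,0],[0,0,0,0,0,0]],
])

```text
clock: 12.1
position: [0.4789, 0.161, 0.2022]
tool_rot: [3.142, -0.0, -2.684]
force: [0.2, 0.0, -0.5]
grip_width: 0.015
```

Call:
servo_tool([
  [[0,0,0.1,0,0,0],[0,0,0,0,0,0]],
])

```text
clock: 12.35
position: [0.479, 0.161, 0.2014]
tool_rot: [-3.142, 0.0, -2.684]
force: [-0.1, -0.2, 1.9]
grip_width: 0.0148
```

Call:
servo_tool([
  [[0,0,0.1,0,0,0],[0,0,0,0,0,0]],
])

```text
clock: 12.6
position: [0.4791, 0.1612, 0.2005]
tool_rot: [3.142, 0.001, -2.684]
force: [-0.6, -0.6, 4.1]
grip_width: 0.015
```

Call:
servo_tool([
  [[0,0,-0.25,0,0,0],[0,0,0,0,0,0],[-0.3,0,0,0,0,0],[-0.3,0,0,0,0,0],[0,0,0,0,0,0]],
])

```text
clock: 13.22
position: [0.4845, 0.1638, 0.2027]
tool_rot: [3.141, -0.0, -2.684]
force: [-0.0, 0.1, -1.2]
grip_width: 0.0148
```

Call:
servo_tool([
  [[-0.3,0,0,0,0,0],[-0.2,0,0,0,0,0],[-0.2,0,0,0,0,0],[0,0,0,0,0,0]],
])

```text
clock: 13.72
position: [0.4907, 0.1668, 0.2028]
tool_rot: [3.142, -0.0, -2.684]
force: [0.1, 0.5, -0.2]
grip_width: 0.0153
```

Call:
servo_tool([
  [[-0.2,0,0,0,0,0],[-0.1,0,0,0,0,0],[0,0,0,0,0,0]],
])

```text
clock: 14.1
position: [0.4933, 0.1681, 0.2028]
tool_rot: [3.142, -0.0, -2.684]
force: [0.4, -0.1, -0.8]
grip_width: 0.0152
```

Call:
servo_tool([
  [[0,0,-0.3,0,0,0],[0,0,-0.3,0,0,0],[0,0,0,0,0,0]],
])

```text
clock: 14.48
position: [0.4934, 0.1681, 0.2091]
tool_rot: [-3.142, 0.0, -2.684]
force: [0.1, -0.1, 0.1]
grip_width: 0.0148
```

Call:
servo_tool([
  [[0.2,0,-0.3,0,0,0],[0.2,0,-0.3,0,0,0],[0.3,0,-0.2,0,0,0],[0.4,0,-0.2,0,0,0],[0,0,0,0,0,0]],
])

```text
clock: 15.1
position: [0.4832, 0.1631, 0.219]
tool_rot: [-3.141, 0.0, -2.684]
force: [0.6, 0.0, -1.8]
grip_width: 0.015
```

Run:
```python
from h import *
snap("scene","pics/sc9.png"); snap("wrist","pics/w9.png")
crop("pics/sc9.png",370,220,80,80,"pics/c18.png")
crop("pics/w9.png",250,170,150,100,"pics/c19.png")
```

```text
pics/c18.png 7.5
pics/c19.png 5.333333333333333
```

View pics/c18.png

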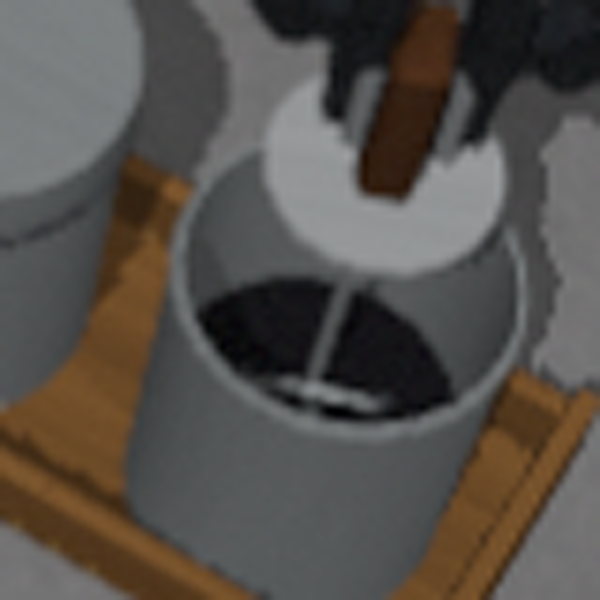

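View pics/c19.png

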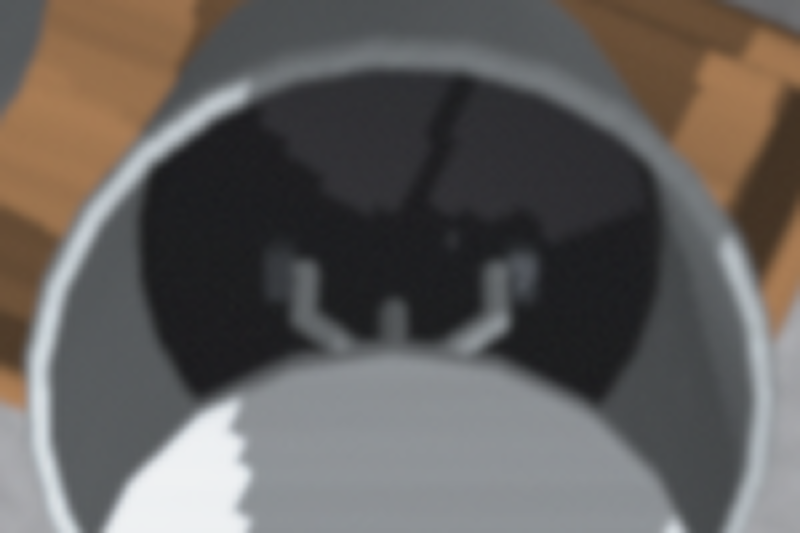

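Call:
servo_tool([
  [[0.3,0,-0.1,0,0,0],[0.3,0,-0.1,0,0,0],[0,0,-0.05,0,0,0],[0,0,0,0,0,0]],
])

```text
clock: 15.7
position: [0.4778, 0.1605, 0.2212]
tool_rot: [3.142, -0.0, -2.684]
force: [-1.2, -0.1, -4.9]
grip_width: 0.0149
```

Call:
servo_tool([
  [[0,0,-0.1,0,0,0],[0,0,0,0,0,0]],
])

```text
clock: 15.95
position: [0.4777, 0.1604, 0.222]
tool_rot: [3.142, -0.001, -2.684]
force: [-0.3, -0.3, -9.0]
grip_width: 0.0149
```

Call:
servo_tool([
  [[0,0,-0.1,0,0,0],[0,0,0,0,0,0]],
])

```text
clock: 16.2
position: [0.4779, 0.1605, 0.2232]
tool_rot: [3.142, -0.0, -2.684]
force: [-1.1, 0.1, -9.6]
grip_width: 0.0153
```

Call:
servo_tool([
  [[0,0,-0.15,0,0,0],[0,0,-0.2,0,0,0],[0,0,-0.2,0,0,0],[0,0,-0.2,0,0,0],[0,0,-0.2,0,0,0]],
])

```text
clock: 16.82
position: [0.4781, 0.1605, 0.233]
tool_rot: [-3.142, 0.0, -2.684]
force: [0.5, 0.1, -9.3]
grip_width: 0.0149
```

Call:
servo_tool([
  [[0,0,-0.2,0,0,0],[0,0,-0.2,0,0,0],[0,0,-0.2,0,0,0],[0,0,-0.2,0,0,0],[0,0,-0.2,0,0,0]],
])

```text
clock: 17.45
position: [0.4781, 0.1606, 0.243]
tool_rot: [3.142, 0.0, -2.684]
force: [0.6, 0.2, -9.1]
grip_width: 0.0153
```

Run:
```python
from h import *
o=bot.observe();print(o["force"],o["moment"],o["position"])
snap("scene","pics/sc10.png"); snap("wrist","pics/w10.png")
crop("pics/sc10.png",370,210,80,80,"pics/c20.png")
crop("pics/w10.png",250,170,150,100,"pics/c21.png")
```

```text
[ 0.61260865  0.18844126 -9.05650445] [ 0.04081399 -0.0948601   0.02406404] [0.4780543  0.16058183 0.24295488]
pics/c20.png 7.5
pics/c21.png 5.333333333333333
```

View pics/c20.png

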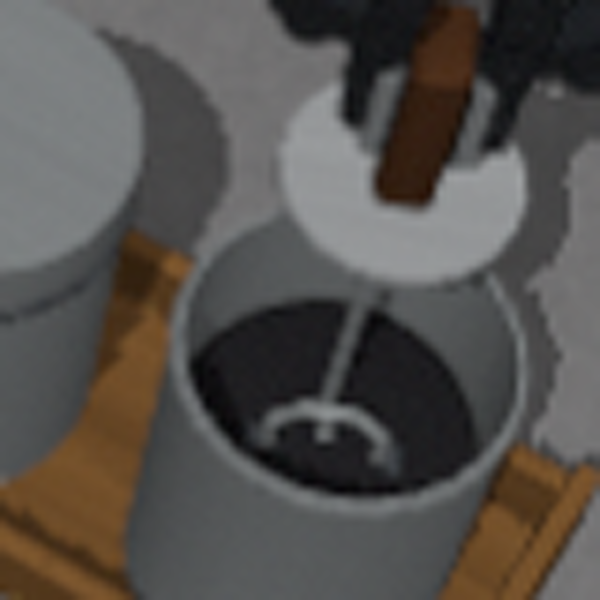

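View pics/c21.png

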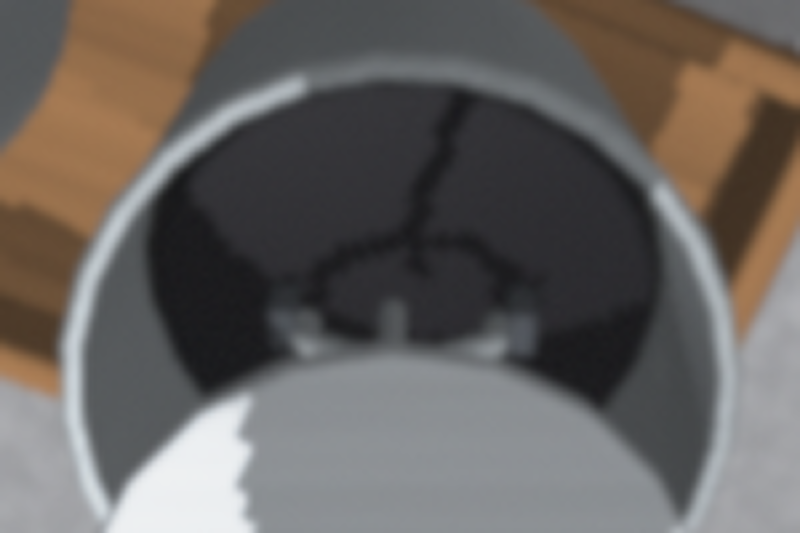

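Call:
servo_tool([
  [[0,0,-0.3,0,0,0],[0,0,-0.3,0,0,0],[0,0,-0.3,0,0,0],[0,0,-0.3,0,0,0],[0,0,-0.3,0,0,0]],
])

```text
clock: 18.18
position: [0.478, 0.1606, 0.258]
tool_rot: [3.142, 0.0, -2.684]
force: [-0.0, 0.7, -7.5]
grip_width: 0.0151
```

Call:
servo_tool([
  [[0,0,-0.3,0,0,0],[0,0,-0.3,0,0,0],[0,0,-0.3,0,0,0],[0,0,-0.3,0,0,0],[0,0,-0.3,0,0,0]],
])

```text
clock: 18.8
position: [0.478, 0.1606, 0.273]
tool_rot: [3.142, -0.0, -2.684]
force: [0.2, 0.4, -7.5]
grip_width: 0.015
```

Call:
servo_tool([
  [[0,0,-0.3,0,0,0],[0,0,-0.3,0,0,0],[0,0,-0.3,0,0,0],[0,0,-0.3,0,0,0],[0,0,-0.3,0,0,0]],
])

```text
clock: 19.42
position: [0.478, 0.1605, 0.288]
tool_rot: [-3.142, -0.0, -2.684]
force: [-0.4, 0.1, -6.6]
grip_width: 0.0149
```

Call:
servo_tool([
  [[0,0,-0.2,0,0,0],[0,0,-0.2,0,0,0],[0,0,-0.2,0,0,0],[0,0,-0.2,0,0,0],[0,0,-0.2,0,0,0]],
])

```text
clock: 20.05
position: [0.478, 0.1606, 0.298]
tool_rot: [3.142, 0.0, -2.684]
force: [-0.2, -0.2, -2.9]
grip_width: 0.015
```

Call:
servo_tool([
  [[0,0,-0.2,0,0,0],[0,0,-0.2,0,0,0],[0,0,-0.2,0,0,0],[0,0,-0.2,0,0,0],[0,0,-0.2,0,0,0]],
])

```text
clock: 20.68
position: [0.478, 0.1605, 0.3079]
tool_rot: [-3.142, -0.0, -2.684]
force: [-0.3, -0.3, -3.2]
grip_width: 0.0146
```

Call:
servo_tool([
  [[0,0,-0.2,0,0,0],[0,0,-0.2,0,0,0],[0,0,-0.2,0,0,0],[0,0,-0.2,0,0,0],[0,0,-0.2,0,0,0]],
])

```text
clock: 21.3
position: [0.478, 0.1605, 0.3179]
tool_rot: [3.142, -0.0, -2.684]
force: [1.0, -0.1, -2.3]
grip_width: 0.0147
```

Call:
servo_tool([
  [[0,0,-0.3,0,0,0],[0,0,-0.3,0,0,0],[0,0,-0.3,0,0,0],[0,0,-0.3,0,0,0],[0,0,-0.3,0,0,0]],
])

```text
clock: 21.92
position: [0.478, 0.1606, 0.333]
tool_rot: [3.142, 0.0, -2.684]
force: [-0.4, 0.7, -1.9]
grip_width: 0.015
```

Run:
```python
from h import *
o=bot.observe();print(o["force"],o["moment"],o["position"])
snap("scene","pics/sc11.png"); snap("side","pics/s11.png")
crop("pics/sc11.png",330,130,160,160,"pics/c22.png")
crop("pics/s11.png",150,60,160,160,"pics/c23.png")
```

```text
[-0.41103381  0.67278958 -1.91288854] [-0.01840864  0.04613226  0.02161813] [0.47802403 0.16056684 0.33300942]
pics/c22.png 3.75
pics/c23.png 3.75
```

View pics/c22.png

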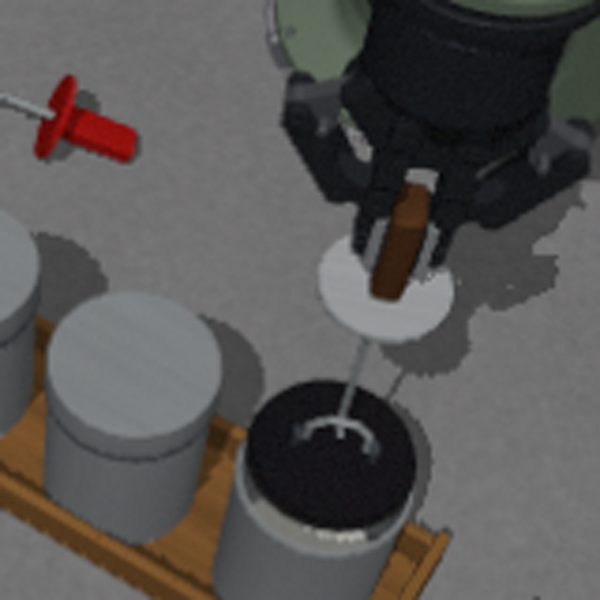

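View pics/c23.png

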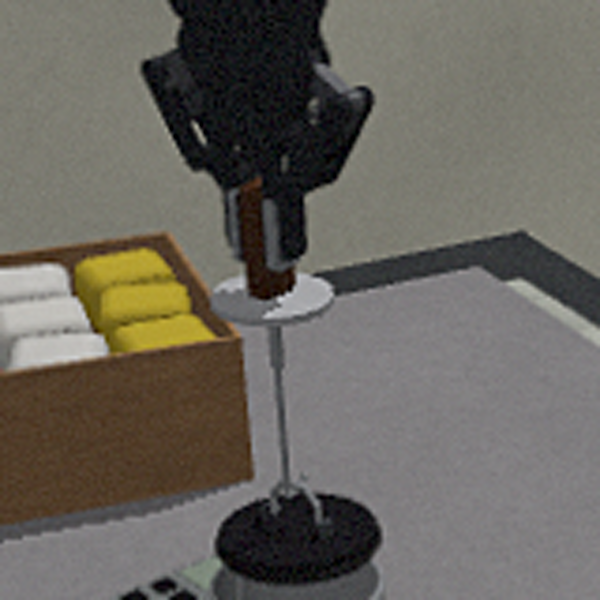

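Call:
servo_tool([
  [[-0.5,-0.2,-0.2,0,0,0],[-1.1,-0.5,-0.2,0,0,0],[-1.6,-0.7,0,0,0,0],[-1.8,-0.8,0,0,0,0],[-1.8,-0.8,0,0,0,0]],
])

```text
clock: 22.65
position: [0.5537, 0.1636, 0.3366]
tool_rot: [-3.142, -0.0, -2.685]
force: [-0.5, 0.6, -2.7]
grip_width: 0.015
```

Call:
servo_tool([
  [[-1.8,-0.8,0,0,0,0],[-1.8,-0.8,0,0,0,0],[-1.8,-0.8,0,0,0,0],[-1.8,-0.7,0,0,0,0],[-1.6,-0.7,0,0,0,0]],
])

```text
clock: 23.28
position: [0.6493, 0.1683, 0.3363]
tool_rot: [-3.142, -0.0, -2.685]
force: [-0.2, -0.8, -2.2]
grip_width: 0.0151
```

Call:
servo_tool([
  [[-1.1,-0.5,0,0,0,0],[-0.7,-0.2,0,0,0,0],[-0.3,-0.1,0,0,0,0],[0,0,0,0,0,0],[0,0,0,0,0,0]],
])

```text
clock: 23.9
position: [0.6701, 0.1705, 0.337]
tool_rot: [-3.142, 0.0, -2.684]
force: [-0.7, 0.6, -3.1]
grip_width: 0.0151
```

Run:
```python
from h import *
o=bot.observe();print(o["force"],o["moment"],o["position"],o["tool_rot"])
snap("scene","pics/sc12.png"); snap("side","pics/s12.png")
crop("pics/sc12.png",290,210,160,180,"pics/c24.png")
crop("pics/s12.png",220,60,160,200,"pics/c25.png")
```

```text
[-0.71171957  0.56700274 -3.09128697] [-0.01016988  0.02497196  0.05396337] [0.6701342  0.1705363  0.33700796] [-3.14157669e+00  1.02446917e-04 -2.68422284e+00]
pics/c24.png 3.3333333333333335
pics/c25.png 3.0
```

View pics/c24.png

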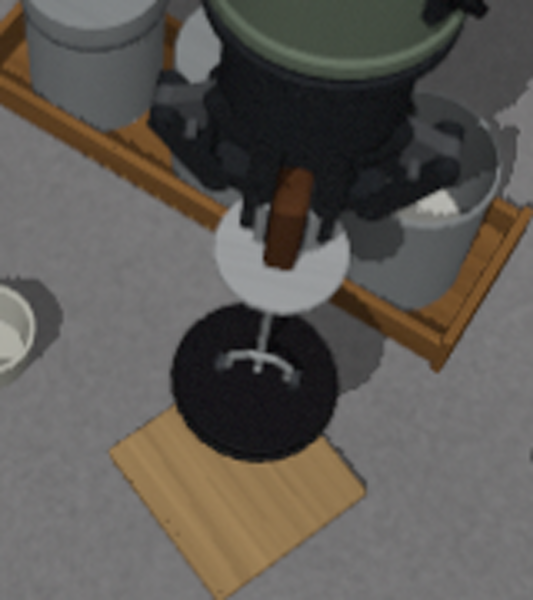

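View pics/c25.png

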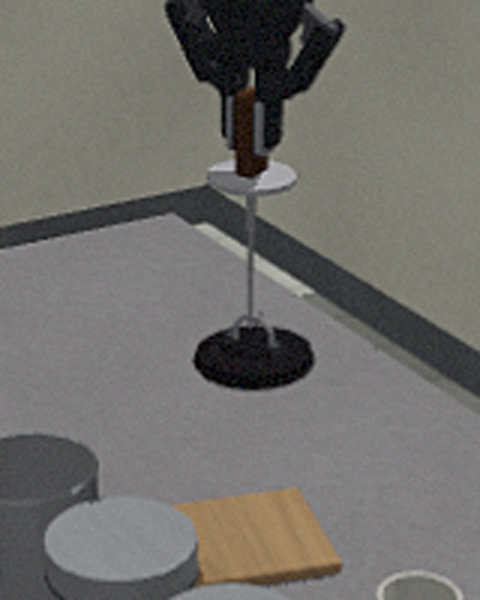

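Call:
servo_tool([
  [[0,0,0.6,0,0,0],[0,0,1.4,0,0,0],[0,0,2,0,0,0],[0,0,2,0,0,0],[0,0,2,0,0,0]],
])

```text
clock: 24.62
position: [0.67, 0.1704, 0.255]
tool_rot: [3.141, -0.001, -2.684]
force: [-1.0, 0.2, -2.3]
grip_width: 0.0151
```

Call:
servo_tool([
  [[0,0,2,0,0,0],[0,0,1.6,0,0,0],[0,0,1.2,0,0,0],[0,0,0.6,0,0,0],[0,0,0.3,0,0,0]],
])

```text
clock: 25.25
position: [0.6705, 0.1705, 0.1998]
tool_rot: [-3.142, 0.0, -2.684]
force: [0.0, 0.0, -2.5]
grip_width: 0.0152
```

Call:
servo_tool([
  [[0,0,0.3,0,0,0],[0,0,0.2,0,0,0],[0,0,0.2,0,0,0],[0,0,0,0,0,0]],
])

```text
clock: 25.75
position: [0.6704, 0.1705, 0.1927]
tool_rot: [3.142, -0.0, -2.684]
force: [0.2, -0.5, -2.2]
grip_width: 0.0154
```

Run:
```python
from h import *
o=bot.observe();print(o["force"],o["moment"],o["position"],o["tool_rot"])
snap("scene","pics/sc13.png"); snap("side","pics/s13.png")
crop("pics/sc13.png",290,210,160,180,"pics/c26.png")
crop("pics/s13.png",220,130,140,140,"pics/c27.png")
```

```text
[ 0.2346041  -0.47118716 -2.23816755] [-0.01160013  0.0511599   0.02837005] [0.67036454 0.17048554 0.19271914] [ 3.14156114e+00 -1.07395153e-04 -2.68436779e+00]
pics/c26.png 3.3333333333333335
pics/c27.png 4.285714285714286
```

View pics/c26.png

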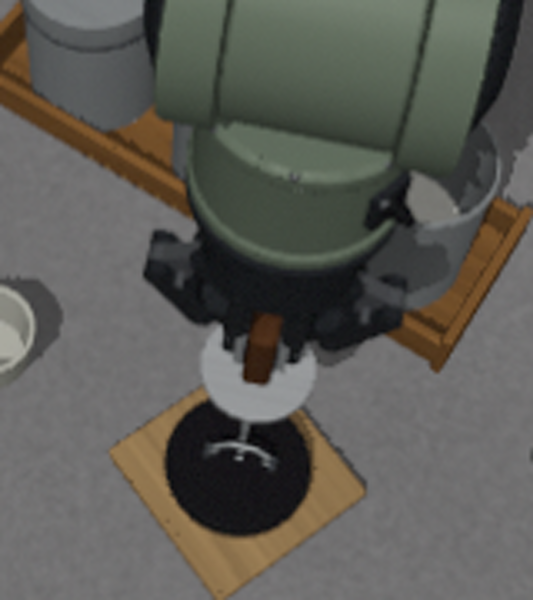

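View pics/c27.png

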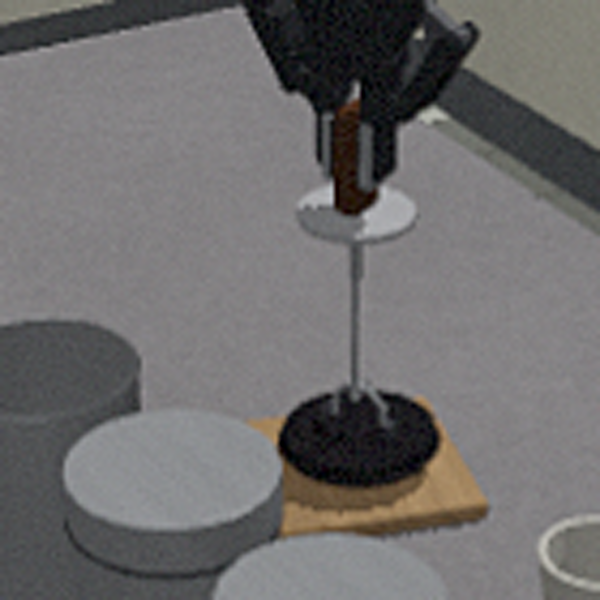

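Call:
servo_tool([
  [[0,0,0.2,0,0,0],[0,0,0.2,0,0,0],[0,0,0.2,0,0,0],[0,0,0.1,0,0,0],[0,0,0,0,0,0]],
])

```text
clock: 26.48
position: [0.6704, 0.1705, 0.1857]
tool_rot: [3.142, -0.0, -2.684]
force: [-0.4, 0.0, -2.9]
grip_width: 0.015
```

Call:
servo_tool([
  [[0,0,0.1,0,0,0],[0,0,0.1,0,0,0],[0,0,0,0,0,0],[0,0,0,0,0,0]],
])

```text
clock: 26.98
position: [0.6705, 0.1705, 0.1839]
tool_rot: [-3.142, 0.0, -2.684]
force: [0.4, -0.7, -1.1]
grip_width: 0.0149
```

Call:
servo_tool([
  [[0,0,0.1,0,0,0],[0,0,0.1,0,0,0],[0,0,0,0,0,0],[0,0,0,0,0,0]],
])

```text
clock: 27.48
position: [0.6704, 0.1705, 0.1818]
tool_rot: [3.142, -0.0, -2.684]
force: [-0.1, -0.7, -1.2]
grip_width: 0.0152
```

Run:
```python
from h import *
o=bot.observe();print(o["force"],o["moment"],o["position"],o["tool_rot"])
snap("scene","pics/sc14.png"); snap("side","pics/s14.png")
crop("pics/sc14.png",320,300,80,90,"pics/c28.png")
crop("pics/s14.png",270,180,80,80,"pics/c29.png")
```

```text
[-0.11384861 -0.67373132 -1.19990611] [ 0.0372459  -0.02167609  0.0040588 ] [0.67039459 0.17049865 0.18178518] [ 3.14156054e+00 -5.62307654e-05 -2.68434331e+00]
pics/c28.png 6.666666666666667
pics/c29.png 7.5
```

View pics/c28.png

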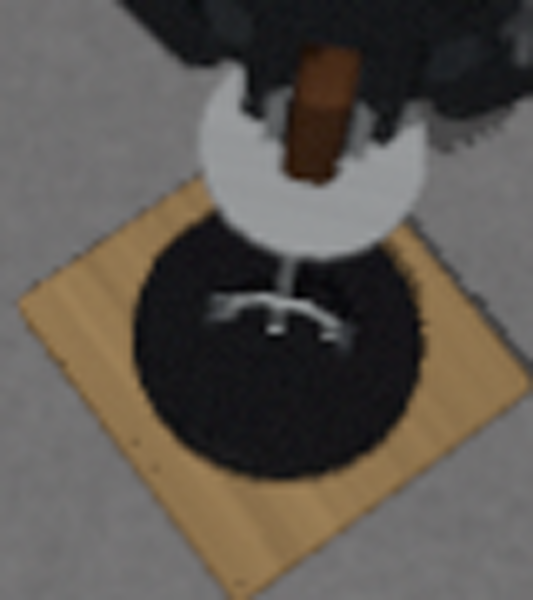

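View pics/c29.png

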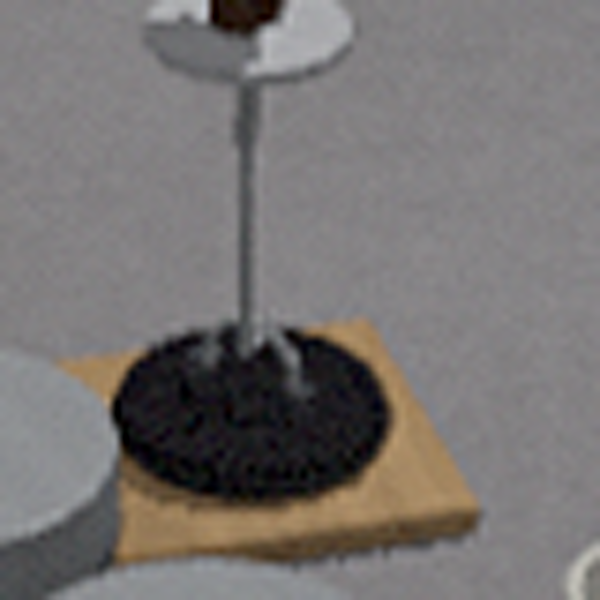

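Call:
servo_tool([
  [[-0.25,0,0.06,0,0,0],[-0.25,0,0.07,0,0,0],[-0.25,0,0.1,0,0,0],[-0.25,0,0.1,0,0,0],[-0.3,0,0.23,0,0,0]],
])

```text
clock: 28.2
position: [0.6823, 0.1763, 0.1761]
tool_rot: [-3.142, 0.0, -2.684]
force: [0.0, -0.3, -0.9]
grip_width: 0.0149
```

Call:
servo_tool([
  [[-0.25,0,0.3,0,0,0],[-0.15,0,0.2,0,0,0],[-0.15,0,0.2,0,0,0],[0,0,0.1,0,0,0],[0,0,0,0,0,0]],
])

```text
clock: 28.82
position: [0.6869, 0.1786, 0.1681]
tool_rot: [3.142, -0.0, -2.684]
force: [-0.2, -0.3, -0.4]
grip_width: 0.0153
```

Run:
```python
from h import *
o=bot.observe();print(o["force"],o["moment"],o["position"],o["tool_rot"])
snap("scene","pics/sc15.png"); snap("side","pics/s15.png")
crop("pics/sc15.png",320,300,80,90,"pics/c30.png")
crop("pics/s15.png",270,180,80,80,"pics/c31.png")
```

```text
[-0.1867494  -0.2632297  -0.36725202] [ 0.00594962  0.01814153 -0.00082534] [0.68691992 0.17863129 0.16812368] [ 3.14154744e+00 -1.37522173e-04 -2.68438247e+00]
pics/c30.png 6.666666666666667
pics/c31.png 7.5
```

View pics/c30.png

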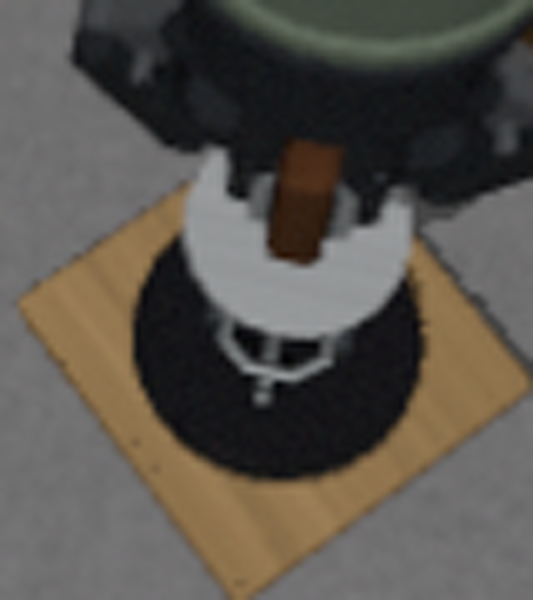

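View pics/c31.png

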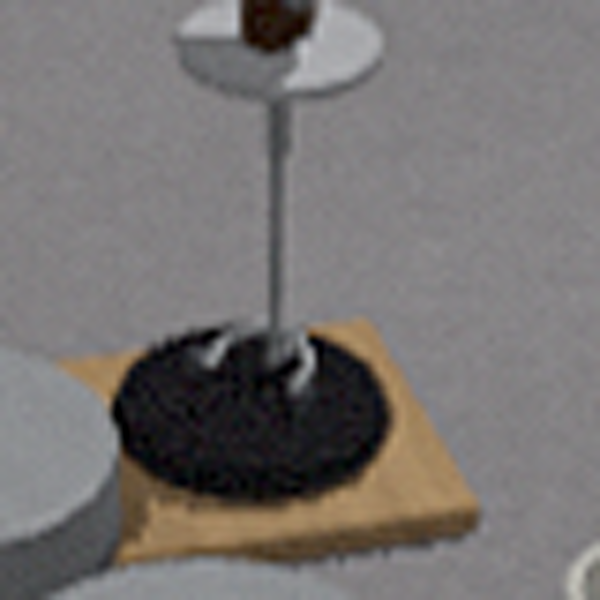

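Call:
servo_tool([
  [[0,0,0.1,0,0,0],[0,0,0.1,0,0,0],[0,0,0,0,0,0]],
])

```text
clock: 29.3
position: [0.6869, 0.1786, 0.1661]
tool_rot: [3.142, -0.0, -2.684]
force: [-0.1, -1.0, -1.1]
grip_width: 0.0152
```

Call:
servo_tool([
  [[0,0,0.1,0,0,0],[0,0,0,0,0,0]],
])

```text
clock: 29.55
position: [0.6869, 0.1786, 0.1651]
tool_rot: [3.142, -0.0, -2.684]
force: [0.1, -0.4, -1.3]
grip_width: 0.0152
```

Call:
servo_tool([
  [[0,0,0.1,0,0,0],[0,0,0,0,0,0]],
])

```text
clock: 29.8
position: [0.687, 0.1786, 0.1641]
tool_rot: [3.142, -0.0, -2.684]
force: [-0.6, -0.5, -1.4]
grip_width: 0.0147
```

Call:
servo_tool([
  [[0,0,0.1,0,0,0],[0,0,0,0,0,0]],
])

```text
clock: 30.05
position: [0.6872, 0.1787, 0.1637]
tool_rot: [-3.141, 0.001, -2.684]
force: [-1.0, -0.2, 4.6]
grip_width: 0.0149
```

Call:
servo_tool([
  [[0,0,0.05,0,0,0],[0,0,0,0,0,0]],
])

```text
clock: 30.3
position: [0.6874, 0.1788, 0.1636]
tool_rot: [-3.141, 0.001, -2.684]
force: [-1.9, -0.3, 9.0]
grip_width: 0.0151
```

Call:
servo_tool([
  [[0,0,-0.2,0,0,0],[0,0,0,0,0,0]],
])

```text
clock: 30.55
position: [0.687, 0.1787, 0.1647]
tool_rot: [3.142, -0.0, -2.684]
force: [0.1, 0.4, -0.6]
grip_width: 0.0153
```

Call:
servo_tool([
  [[0.2,0,0,0,0,0],[0.2,0,0,0,0,0],[0.2,0,0,0,0,0],[0,0,0,0,0,0]],
])

```text
clock: 31.05
position: [0.6815, 0.1759, 0.1647]
tool_rot: [-3.142, -0.0, -2.684]
force: [-0.1, 0.0, -0.5]
grip_width: 0.015
```

Call:
servo_tool([
  [[0.2,0,0,0,0,0],[0.3,0,0,0,0,0],[0.3,0,0,0,0,0],[0.3,0,0,0,0,0],[0,0,0,0,0,0]],
])

```text
clock: 31.68
position: [0.6716, 0.171, 0.1648]
tool_rot: [-3.142, -0.0, -2.684]
force: [0.3, -0.0, -1.1]
grip_width: 0.0151
```

Run:
```python
from h import *
o=bot.observe();print(o["force"],o["moment"],o["position"],o["tool_rot"])
snap("scene","pics/sc16.png"); snap("side","pics/s16.png")
crop("pics/sc16.png",320,300,80,90,"pics/c32.png")
crop("pics/s16.png",270,180,80,80,"pics/c33.png")
```

```text
[ 0.29664371 -0.03266811 -1.06970975] [ 0.04702187 -0.01696951 -0.00499238] [0.67159692 0.17102633 0.16478156] [-3.14155426e+00 -7.13051612e-06 -2.68446026e+00]
pics/c32.png 6.666666666666667
pics/c33.png 7.5
```

View pics/c32.png

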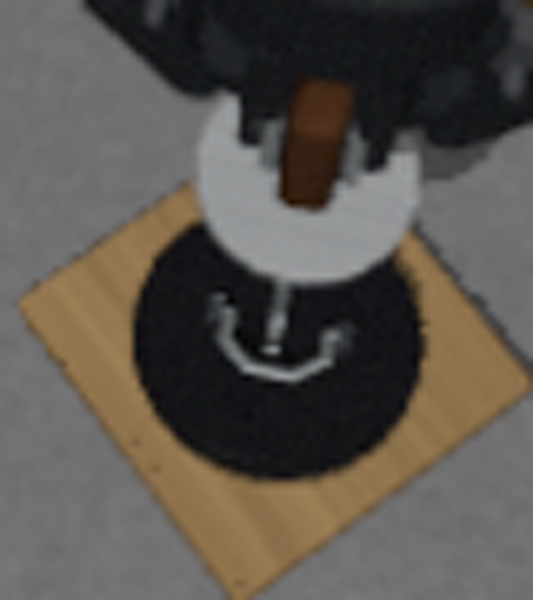

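View pics/c33.png

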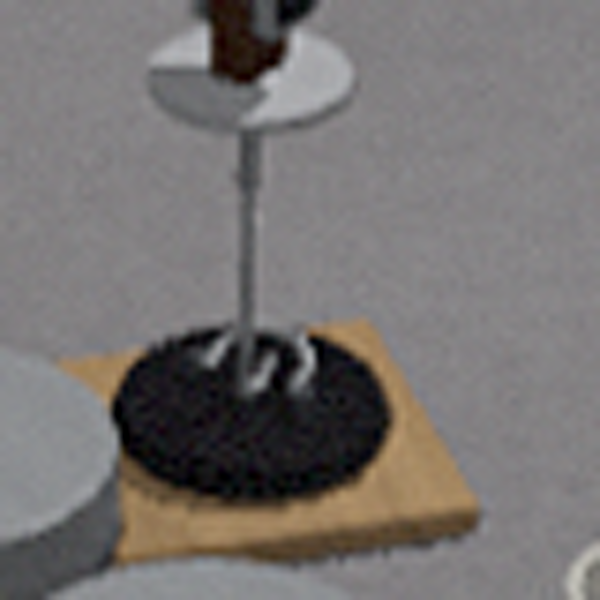

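Call:
servo_tool([
  [[0.2,0,0,0,0,0],[0,0,-0.5,0,0,0],[0,0,-0.5,0,0,0],[0,0,-1,0,0,0],[0,0,-1,0,0,0]],
])

```text
clock: 32.4
position: [0.6701, 0.1703, 0.1956]
tool_rot: [-3.142, 0.0, -2.684]
force: [-0.3, -0.3, -1.2]
grip_width: 0.015
```

Call:
servo_tool([
  [[0,0,-3,0,0,0],[0,0,-4,0,0,0],[0,0,-4,0,0,0],[0,0,-2.5,0,0,0],[0,0,0,0,0,0]],
])

```text
clock: 33.02
position: [0.6705, 0.1705, 0.3324]
tool_rot: [-3.141, 0.004, -2.684]
force: [-0.0, -0.7, -1.4]
grip_width: 0.015
```

Run:
```python
from h import *
f=load("pics/sc16.png")
print(circ(f,[(133,345),(426,345),(280,480),(170,430),(390,435)],.026,6.667,320,300))
o=bot.observe();print(o["force"],o["position"],o["tool_rot"],o["qpos"])
snap("scene","pics/sc17.png"); snap("wrist","pics/w17.png")
```

```text
(array([0.67775936, 0.17783961]), np.float64(0.04631586192890704), array([-0.0001,  0.    , -0.0001,  0.0001, -0.    ]))
[-0.005616   -0.66154956 -1.37658581] [0.67054076 0.17051848 0.33235125] [-3.14103564  0.00370588 -2.68441594] [-0.22264122  0.56536235 -0.19218243  1.26380927  0.10616826  1.3184058
  1.61625903]
```

View pics/sc17.png

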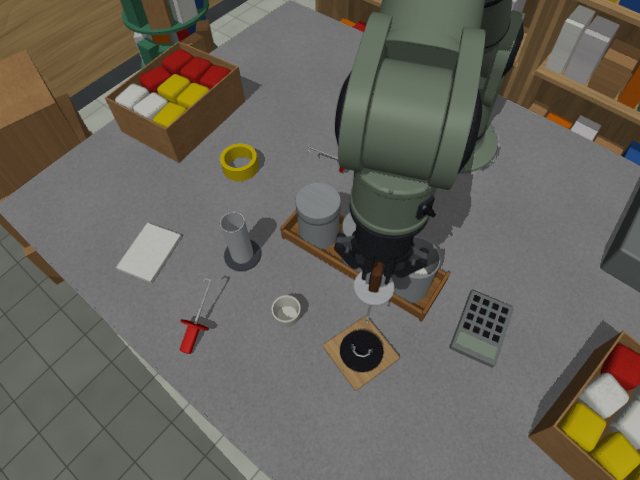

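View pics/w17.png

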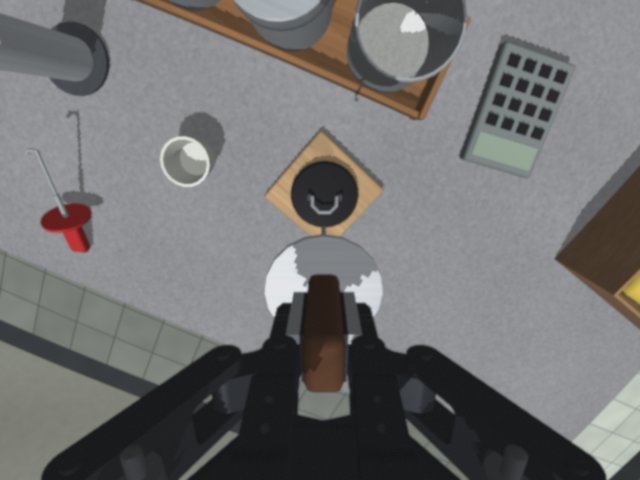

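Call:
servo_tool([
  [[0,0,0,0,0,10.5],[0,0,0,0,0,10.5],[0,0,0,0,0,10.5],[0,0,0,0,0,10.5],[0,0,0,0,0,10.5]],
])

```text
clock: 33.75
position: [0.6695, 0.1701, 0.3284]
tool_rot: [-3.14, -0.001, 2.676]
force: [-0.3, 0.4, -1.3]
grip_width: 0.0151
```

Call:
servo_tool([
  [[0,0,0,0,0,10.5],[0,0,0,0,0,10.5],[0,0,0,0,0,10.5],[0,0,0,0,0,10.5],[0,0,0,0,0,10.5]],
])

```text
clock: 34.38
position: [0.6696, 0.1701, 0.3284]
tool_rot: [-3.14, 0.0, 1.76]
force: [-0.6, -0.0, -1.2]
grip_width: 0.0151
```

Call:
servo_tool([
  [[0,0,0,0,0,10.5],[0,0,0,0,0,10.5],[0,0,0,0,0,10.5],[0,0,0,0,0,10.5],[0,0,0,0,0,10.5]],
])

```text
clock: 35.0
position: [0.6695, 0.1702, 0.3285]
tool_rot: [-3.141, 0.002, 0.844]
force: [0.9, 0.7, -0.0]
grip_width: 0.0147
```

Call:
servo_tool([
  [[0,0,0,0,0,10.5],[0,0,0,0,0,10.5],[0,0,0,0,0,9.7],[0,0,0,0,0,0]],
])

```text
clock: 35.5
position: [0.6696, 0.1703, 0.3286]
tool_rot: [3.141, 0.002, 0.315]
force: [-0.4, 0.1, -1.3]
grip_width: 0.0149
```

Call:
servo_tool([
  [[-0.8,2.2,0,0,0,0],[-1.6,4.7,0,0,0,0],[-1.7,4.8,0,0,0,0],[-1.7,4.8,0,0,0,0],[-1.7,4.8,0,0,0,0]],
])

```text
clock: 36.12
position: [0.6637, -0.0581, 0.3296]
tool_rot: [3.142, 0.0, 0.317]
force: [0.5, -0.2, -0.7]
grip_width: 0.0148
```

Call:
servo_tool([
  [[-1.7,4.8,0,0,0,0],[-1.7,4.7,0,0,0,0],[-1.2,3.5,0,0,0,0],[0,0,0,0,0,0],[0,0,0,0,0,0]],
])

```text
clock: 36.75
position: [0.6605, -0.1934, 0.3295]
tool_rot: [-3.141, 0.0, 0.316]
force: [-1.0, 1.0, 0.0]
grip_width: 0.0147
```

Run:
```python
from h import *
o=bot.observe();p=o["position"];print(p,np.degrees(o["tool_rot"]),o["qpos"])
R=Rn.from_euler('xyz',o["tool_rot"]).as_matrix();print((R.T@(np.array([.6609,-.1952,.328])-p)*100).round(2))
snap("wrist","pics/w18.png");snap("side","pics/s18.png");snap("scene","pics/sc18.png")
crop("pics/s18.png",320,130,160,200,"pics/c34.png");crop("pics/sc18.png",160,140,160,140,"pics/c35.png")
```

```text
[ 0.66053822 -0.19344847  0.32945491] [-1.79967611e+02  8.82609535e-03  1.80934230e+01] [-0.12511353  0.61770059  0.57734401  1.30437564 -0.33320988  1.31496293
 -0.80445118]
[-0.02  0.18  0.15]
pics/c34.png 3.0
pics/c35.png 4.285714285714286
```

View pics/c34.png

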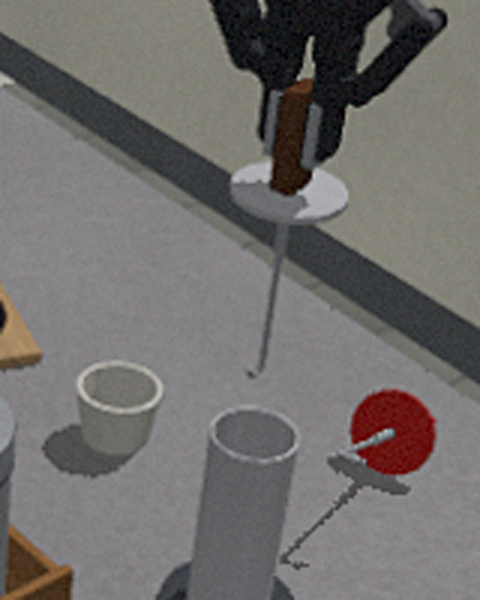

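View pics/c35.png

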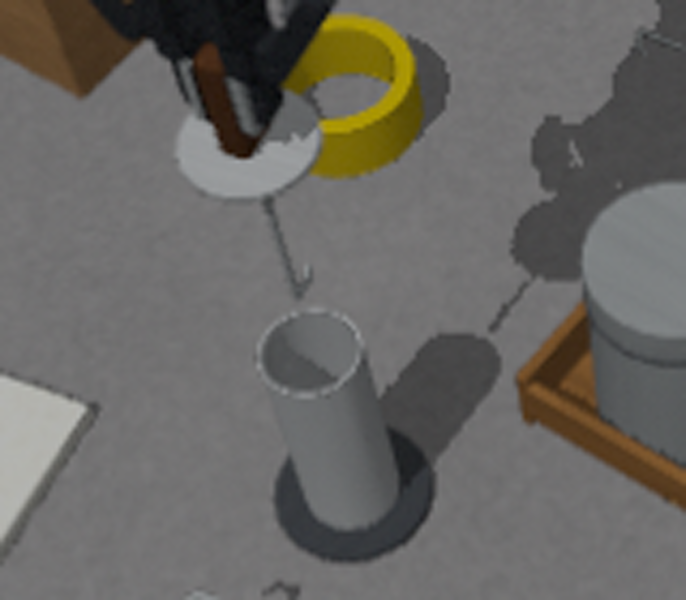

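Call:
servo_tool([
  [[0,0.2,0,0,0,0],[0,0,2,0,0,0],[0,0,4,0,0,0],[0,0,4,0,0,0],[0,0,3,0,0,0]],
])

```text
clock: 37.52
position: [0.6612, -0.1947, 0.1981]
tool_rot: [-3.141, 0.001, 0.315]
force: [0.2, -0.2, 0.1]
grip_width: 0.0152
```

Call:
servo_tool([
  [[0,0,1.5,0,0,0],[0,0,0.5,0,0,0],[0,0,0.3,0,0,0],[0,0,0,0,0,0]],
])

```text
clock: 38.02
position: [0.6618, -0.1953, 0.1774]
tool_rot: [3.141, -0.001, 0.314]
force: [-0.4, 0.5, -1.6]
grip_width: 0.0149
```

Call:
servo_tool([
  [[-0.05,0,0.3,0,0,0],[0,0,0.3,0,0,0],[0,0,0.1,0,0,0],[0,0,0,0,0,0]],
])

```text
clock: 38.52
position: [0.661, -0.1954, 0.1696]
tool_rot: [-3.142, 0.0, 0.314]
force: [0.5, 0.8, -0.0]
grip_width: 0.015
```

Call:
servo_tool([
  [[0,0,0.1,0,0,0],[0,0,0,0,0,0]],
])

```text
clock: 38.78
position: [0.6611, -0.1955, 0.1689]
tool_rot: [3.141, -0.0, 0.314]
force: [-0.6, 0.1, 1.9]
grip_width: 0.0152
```

Run:
```python
from h import *
o=bot.observe();print(o["position"],np.degrees(o["tool_rot"]),o["force"],o["moment"])
snap("side","pics/s19.png")
crop("pics/s19.png",340,180,120,160,"pics/c36.png")
```

```text
[ 0.66105958 -0.1954705   0.16885786] [ 1.79989475e+02 -1.26524816e-02  1.79945676e+01] [-0.60491522  0.11043457  1.94497417] [-9.06878912e-03  1.75472119e-01 -4.73006040e-05]
pics/c36.png 3.75
```

View pics/c36.png

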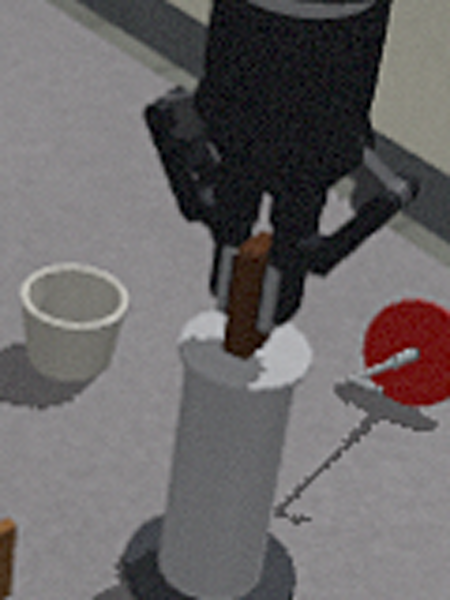

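Seated on the rim with about 2 N. Now I release and retreat upwards.

Call:
servo_tool([
  [[0,0,0,0,0,0],[0,0,0,0,0,0],[0,0,0,0,0,0],[0,0,0,0,0,0],[0,0,0,0,0,0]],
], grip=1)

```text
clock: 39.45
position: [0.661, -0.1954, 0.1687]
tool_rot: [3.142, 0.0, 0.314]
force: [-0.3, -0.4, -0.3]
grip_width: 0.0853
```

Call:
servo_tool([
  [[0,0,-1,0,0,0],[0,0,-3,0,0,0],[0,0,-5,0,0,0],[0,0,-4,0,0,0],[0,0,0,0,0,0]],
])

```text
clock: 40.08
position: [0.6619, -0.1961, 0.3027]
tool_rot: [3.139, -0.005, 0.314]
force: [0.6, -0.2, -0.2]
grip_width: 0.0855
```

Run:
```python
from h import *
o=bot.observe();print(o["clock"],o["position"],o["force"],o["grip_width"])
snap("side","pics/s20.png");snap("scene","pics/sc20.png");snap("wrist","pics/w20.png")
crop("pics/w20.png",240,140,200,150,"pics/c37.png")
crop("pics/s20.png",200,160,240,180,"pics/c38.png")
```

```text
40.075 [ 0.66193655 -0.19611888  0.30268757] [ 0.60344177 -0.23491703 -0.2223121 ] 0.08552934255266965
pics/c37.png 4.0
pics/c38.png 3.3333333333333335
```

View pics/c37.png

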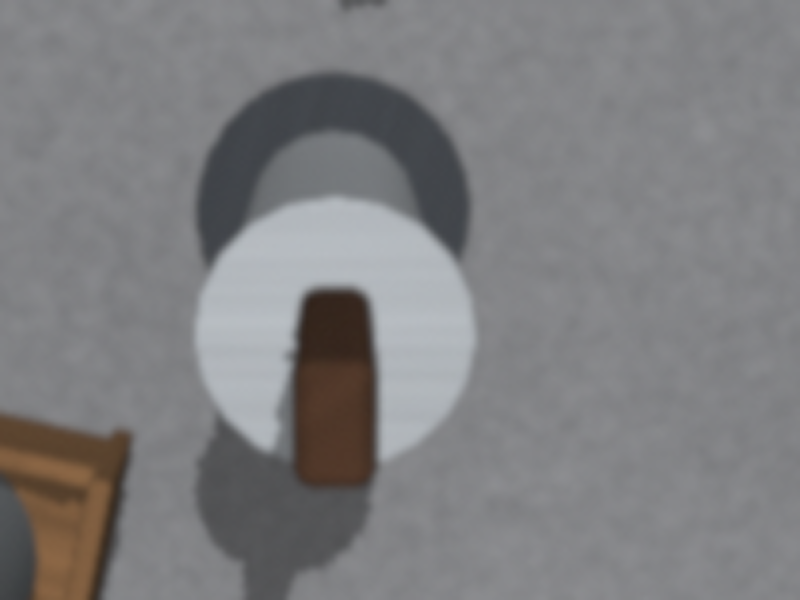

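View pics/c38.png

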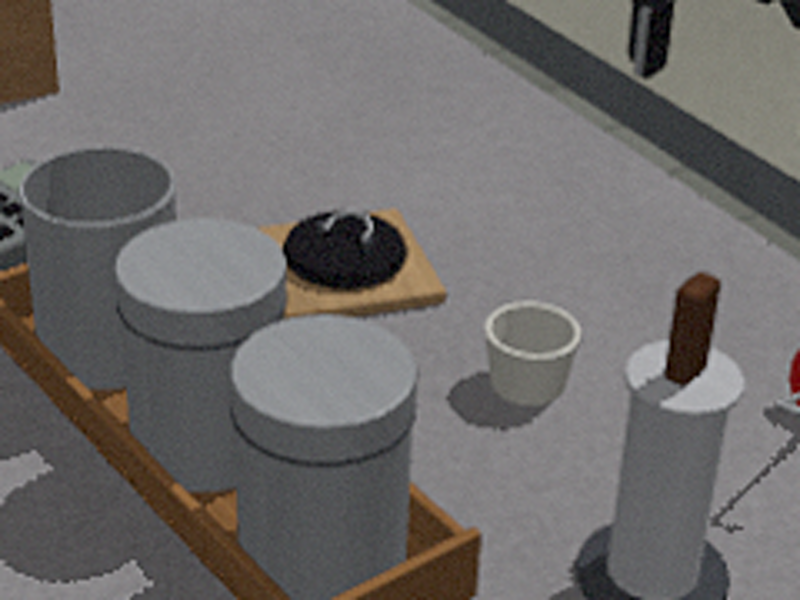

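View pics/sc20.png

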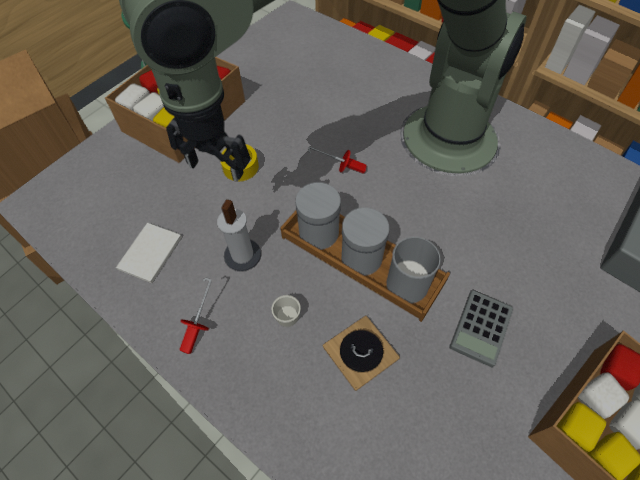

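The hook stands upright and centred in its stand, the lid lies flat on the board with its bail folded, and the cup, calculator and tape are in place. I'll let it settle, then hand in.

Call:
servo_tool([
  [[0,0,0,0,0,0],[0,0,0,0,0,0],[0,0,0,0,0,0]],
])

```text
clock: 40.6
position: [0.6609, -0.1954, 0.2984]
tool_rot: [-3.141, 0.0, 0.314]
force: [-1.0, 0.6, -0.3]
grip_width: 0.0852
```

Run:
```python
from h import *
f=load("pics/w20.png")
print("guard",circ(f,[(195,335),(476,335),(336,196),(240,238),(437,240),(455,408),(215,408)],.151,4,240,140)[:2])
print("foot",circ(f,[(196,208),(469,208),(333,72),(238,106),(430,108)],.004,4,240,140)[:2])
print(bot.observe()["force"],bot.job_done())
```

```text
guard (array([ 0.66033194, -0.19654704]), np.float64(0.03187727667505586))
foot (array([ 0.66103123, -0.19545192]), np.float64(0.0450173359152094))
the job is handed in; nothing more can be done
[-0.99904894  0.57363917 -0.29271382] None
```

I finished the job and handed it in at about 41 s of the 72 s allowed; the hand-in reports no verdict. I took the hook from its stand, caught the folded bail from inside its loop and drew the lid out. I then set the lid on the board, folded the bail back to free the hook, and returned the hook to its stand.

- **Pull on the lid:** the sampled wrist force stayed below 10 N while the hook was on the lid in the canister. Readings came only at the end of each move, so a brief peak between them would not show.
- **Lid:** it lies flat on the board with the bail folded and the hook off it. Its measured centre is (0.678, 0.178), about 1–4 mm from the board's centre depending on which measurement of the board I use.
- **Hook:** it looks upright with its guard on the rim. The guard's centre measured about 1.3 mm from the stand's axis.
- **Surroundings:** the cup, calculator and tape look unmoved, though I checked them only by eye in the last picture. The gripper is open about 9 cm above the hook, touching nothing.

Early position readings from the scene and side cameras differed by up to 8 mm, so I used the close wrist-camera views and felt for contact instead. No check failed at the end.

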